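Turn a lying sample tube upright in a tilting cradle and stand it at the code reader

TASK

Lay the green-capped tube that is lying on the desk in the tilting cradle, with its foot towards the pivot, and let go of it; then press the orange paddle down until the cradle stands fully tipped up against its stop with the tube in it. Take the tube afresh by its cap and stand it upright on the reader's plate, pushed home against both faces of the V-shaped notch, and let go. Leave the red-capped tube and the two cups where they are.

Things in the scene. Friction and masses are not known exactly. Their poses are not given: they have to be found in the camera images.
- green_tube_centre (a point): centre of the sample tube to be handled: round, white label, green screw cap, 102 mm long, 25 g, starts lying on the desk. Body diameter 15.6 mm for the first 88 mm from its flat foot, cap diameter 19.2 mm for the last 14 mm. Its z axis runs along the tube from foot to cap; this point is 51 mm from the foot
- green_tube_foot (a point): centre of the flat foot of the green-capped tube, same axes
- green_tube_cap (a point): middle of the green cap, 95 mm from the foot along the tube's axis, same axes
- green_tube: the green-capped tube itself, origin at the centre of its foot, z axis towards the cap
- red_tube_centre (a point): centre of an equal tube with a red cap, also lying loose on the desk; leave it alone (three more tubes stand in a rack on the left)
- tilter: fixed stand of the cradle: grey base 150 x 64 x 8 mm and two aluminium cheeks, 68 mm high, 20 to 30 mm either side of the middle, that carry a level axle. The cradle on it is a rocker: on one side of the axle a blue beam with two white V saddles for the tube, on the other an arm with an orange paddle. Origin on the desk under the axle's middle; x along the beam outward, y along the axle
- cradle_pivot (a point): middle of the cradle's axle, 60 mm above the desk. Axes turn with the cradle: x along the blue beam from the pivot outward (level when the cradle is down), z out of the open side of the saddles (up when the cradle is down), y along the axle
- cradle_nest (a point): where the centre of a tube lies when it rests in the saddles with its foot against the foot stop: 51 mm along x and 34 mm along z from the pivot; same axes as the pivot, so the tube's foot-to-cap axis is to lie along +x. A tube laid up to 10 mm short of the foot stop slides down to it as the cradle tips up
- cradle_stop (a point): foot stop of the cradle: point of its wall face where the centre of the tube's foot rests; the wall is 30 mm wide and its top 9 mm above the tube's axis. Same axes as the pivot. The saddles span 2 to 10 and 57 to 66 mm from it along x, are 35 mm wide and reach 6 mm above the tube's axis; between them there is free room for fingers down to the beam, 29 mm below the tube's axis
- cradle_paddle (a point): centre of the upper face of the orange paddle (50 x 44 x 6 mm), 97 mm from the pivot on the side away from the saddles. With the cradle down its arm rises 50 degrees above level; pressed down it swings about the pivot to 20 degrees below level. Same axes as the pivot, so this face is tilted 50 degrees to the axes' x
- cradle (a joint): angle of the cradle (rad): 0 = saddles level; grows as the paddle is pressed down; hard stop at 1.222 (70 degrees; the tube then leans 20 degrees from upright, held by the saddles). A stiff hinge keeps the cradle where it is left; the paddle yields at about 2 to 5 N and is then rigid at the stop
- reader_seat (a point): point on top of the reader's grey plate, 8 mm above the desk, where the tube's foot centre is when its body touches both faces of the V notch. Reader axes: x into the notch, z up. The notch is two upright aluminium faces at 90 degrees to each other, each 34 mm long, meeting 11 mm beyond this point, tops 46 mm above the desk
- reader: the fixed code reader: a white box 84 mm wide, 58 mm deep, 66 mm high, standing on a grey plate 110 x 84 x 8 mm that reaches out in front of it and carries the notch; origin under the plate's centre, x from the notch to the box. The seat is 20 mm in front of the origin, the box's front face 3 mm in front of it
- orange_cup: white specimen cup with orange lid, 61 mm wide, 62 mm high, loose bystander; origin under its centre
- white_cup: white specimen cup with white lid, 61 mm wide, 62 mm high, loose bystander; origin under its centre

How it is judged:
By the outcome, as a careful person would: the job done as asked, in the order asked, and still so for the second after the job is handed in, with the robot touching nothing.
It also fails if it takes over 66 s, if anything falls off the work surface, if the arm or the gripper's body presses on something with over 40 N, if the wrist force passes 120 N, or if a joint passes its speed limit or range.

ROBOT

A 6-joint arm with a two-finger parallel gripper is mounted at the origin on a cart in front of the work surface, level with it; the furniture and walls round the work are solid. World frame = base frame: x ahead of the robot, y to its left, z up, the work surface at z = 0. Lengths are in m, angles in rad, forces in N, time in s.
With the tool pointing down it reaches from about 0.425 to 0.95 m from the base axis. Payload 3.5 kg.
Tool frame: the origin (TCP) lies midway between the tips of the shut fingers; the grasp point (between the pads) lies 19 mm behind it; x points along the fingers, y is the direction in which the jaws open and shut, and the axes are right-handed (so a half turn about x gives the same grasp; the last joint's range is limited). The gripper opens to 85 mm and grips with 20 to 120 N. Pads are 22 mm wide; open, the fingers measure 114 mm over their backs; the gripper's body (76 mm by 85 mm) begins 54 mm behind the grasp point. The pads swing forward as they close: fully open they stand 13 mm farther back than shut.
Start: joints at [-1.474, 0.286, 1.577, -0, 1.279, -0.15], TCP at [0.165, -0.655, 0.231] pointing down, gripper open.
Joint ranges: [-2.77, 2.77], [-0.9, 2.22], [0.21, 2.48], [-1.53, 4.67], [0.24, 2.81], [-2.84, 2.84]. Speed limits (rad/s): [2.79, 2.79, 3.14, 3.14, 3.14, 3.14].

INTERFACE

Orientations are given as a unit quaternion [x, y, z, w].
In Python, from plant import ctrl, vision gives the robot as it stands. The module is installed in compiled form; this text tells all that it offers.
- The arm moves only by the tool play_rows, never from a script. Its arguments are lists of equal length, an entry for each row: "claw": the closure in counts, from 0 (fully open) to 255 (shut); "travel": the shift along the tool's x, y, z in m, a list of three; "dr": the turn, a rotation vector about the tool's x, y, z in rad, a list of three. In form: {"claw": [claw, ...], "travel": [[tx, ty, tz], ...], "dr": [[wx, wy, wz], ...]}. A call has 1 to 20 rows; each row is the pose to reach, as a shift and turn from the pose measured when the call began, along the tool's axes at that moment; what a row does not reach only later rows make up. A row lasts 1/10 s, in which the tool goes at most 50 mm and 8.59 degrees, less where a joint would pass 70% of its speed; a pose out of reach is approached as far as the arm can. A call with a gripper value outside its range is refused whole. The fingers move at their own pace and stop on an object; "force" is the grip in N (left out, the last holds). Time passes only in rows, so rows that repeat a pose let the fingers close. It gives the time, the measured TCP pose, the force and the opening at its end, in the units of the state.
- ctrl.get_state(): the state, without advancing time (a new reading comes with each control period).
- vision.read_camera(name): name is "scene" or "side" or "wrist"; returns a dict with "img" (420x560x3 uint8, red, green, blue), "range_z" (420x560 float32, m along the optical axis (not along the pixel's ray), 0 where there is no reading), "K" (3x3 intrinsics, pixels), "world_to_cam" (4x4, takes a point from world to camera coordinates). Camera axes: x right, y up, looking along -z (the intrinsics and any distortion apply to the point x, -y, -z); pixel columns grow to the right and rows downward; lengths in m; the calibration is good to about 2 mm. A picture is of the moment at which its call begins.
- ctrl.sign_off(): hands the job in, once; it reports no verdict.
The state is a dict: "time": time; "qpos": joint angles; "dq": joint speeds; "joint_efforts": joint torques, N m; "eef_pos": TCP position; "tcp_rot": TCP orientation; "contact_force": force on the tool from outside, world axes, zero at the start; "wrist_torque": the same for the moment, N m; "opening": opening from 0.0 (shut) to 1.0 (fully open).
Only numpy, scipy, OpenCV 4.12 (cv2) and the standard library are available. Lean on these libraries where they do the work, as an engineer would, in place of code of your own. Each camera call takes 0.05 s, during which the arm holds its last target.

## Working session

There is one attempt and no reset: what is moved stays moved. The work goes in short steps, Python scripts to look and compute and a tool call to move; the robot and the scene stay as the last step left them, time stands still between calls to the robot, and variables do not carry over. Pictures are saved under pics/ and viewed, and the job is handed in when it is done.

Besides the shell and the picture viewer there is one more tool, called as name(argument=value, ...) on one line, values as JSON. play_rows: Moves the arm, as the interface text tells. Its arguments: {"type":"object","properties":{"claw":{"type":"array","items":{"type":"number"}},"travel":{"type":"array","items":{"type":"array","items":{"type":"number"}}},"dr":{"type":"array","items":{"type":"array","items":{"type":"number"}}},"force":{"type":"number"}},"required":["claw","travel","dr"]}

```bash
mkdir -p pics; ls; python3 - <<'E'
from plant import ctrl, vision
import cv2,numpy as np
s=ctrl.get_state();print(s)
for n in ["scene","side","wrist"]:
    d=vision.read_camera(n);cv2.imwrite(f"pics/{n}0.png",d["img"][:,:,::-1]);np.savez(f"{n}0.npz",**d);print(n,d["K"],d["world_to_cam"], [k for k in d])
E
```

```text
pics
{'time': 0.0, 'qpos': array([-1.47399616e+00,  2.87203960e-01,  1.57817055e+00, -2.39218527e-05,
        1.27860688e+00, -1.49999670e-01]), 'dq': array([-0.00017452,  0.00211105,  0.00225763, -0.00071547, -0.0011132 ,
        0.00121881]), 'joint_efforts': array([-6.51746286e-04, -4.05982375e+01, -2.92625302e+01, -1.16554825e-04,
        5.89212039e-03, -3.42256314e-06]), 'eef_pos': array([ 0.16486294, -0.65387965,  0.22992514]), 'tcp_rot': array([ 0.70174343,  0.08788246, -0.70171469,  0.08619354]), 'contact_force': array([1.10111774, 0.14127906, 0.39563004]), 'wrist_torque': array([-0.01258277, -0.04671889, -0.05221906]), 'opening': 0.9979459731553816}
scene [[416.34865422   0.         286.75493504]
 [  0.         416.34865422 213.85781421]
 [  0.           0.           1.        ]] [[-0.37748651 -0.92592496 -0.0129188   0.26736257]
 [ 0.76576195 -0.31997397  0.55787569 -0.46269708]
 [-0.52068471  0.20069782  0.82982397 -0.71949546]
 [ 0.          0.          0.          1.        ]] ['img', 'range_z', 'K', 'world_to_cam']
side [[437.92437422   0.         280.29985227]
 [  0.         437.92437422 211.06432773]
 [  0.           0.           1.        ]] [[ 0.895751   -0.44418126  0.01825233 -0.44780494]
 [ 0.29495019  0.62452313  0.72317028 -0.27796246]
 [-0.33261769 -0.64239697  0.69042856 -0.6894884 ]
 [ 0.          0.          0.          1.        ]] ['img', 'range_z', 'K', 'world_to_cam']
wrist [[295.14308411   0.         277.80407013]
 [  0.         295.14308411 206.04532016]
 [  0.           0.           1.        ]] [[ 0.24500394 -0.96952035 -0.00183572 -0.67349238]
 [ 0.92730458  0.23488756 -0.29143447  0.03870106]
 [ 0.28298283  0.06970032  0.95658903 -0.38026074]
 [ 0.          0.          0.          1.        ]] ['img', 'range_z', 'K', 'world_to_cam']
```

View pics/scene0.png

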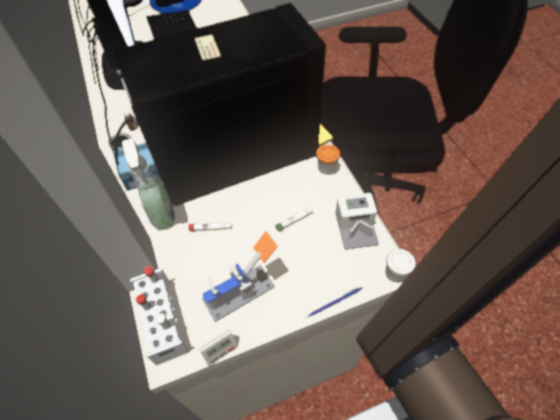

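View pics/side0.png

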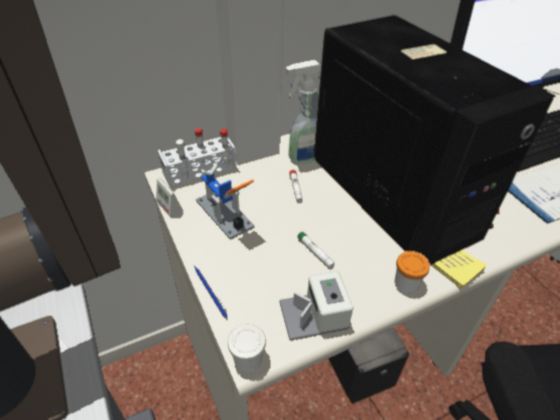

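View pics/wrist0.png

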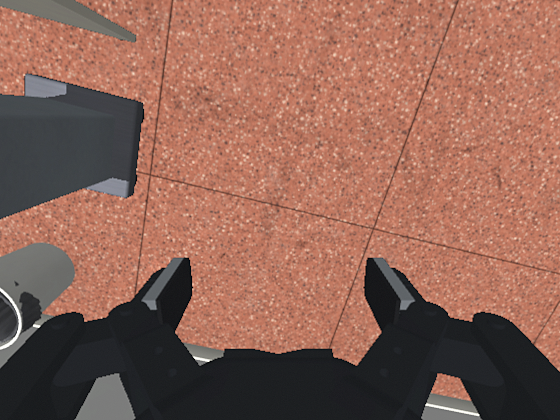

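The scene camera shows the green tube near (295,218), its cap at (279,227). The cradle is at about (240,285), its orange paddle at (265,247), the reader at (357,220) and the red tube at (210,227). Next I'll write helpers and measure these.

```bash
cat > h.py <<'E'
import numpy as np,cv2
from scipy.spatial.transform import Rotation as R
def load(n): return dict(np.load(n+".npz"))
def grab(n,tag):
    from plant import vision
    d=vision.read_camera(n);cv2.imwrite(f"pics/{n}{tag}.png",d["img"][:,:,::-1]);np.savez(f"{n}{tag}.npz",**d);return d
def rays(d,uv):
    uv=np.atleast_2d(uv).astype(float);K=d["K"]
    c=np.c_[(uv[:,0]-K[0,2])/K[0,0],-(uv[:,1]-K[1,2])/K[1,1],-np.ones(len(uv))]
    T=np.linalg.inv(d["world_to_cam"]);return T[:3,3],c@T[:3,:3].T
def plane(d,uv,z):
    o,r=rays(d,uv);return o+r*((z-o[2])/r[:,2])[:,None]
def depth(d,uv):
    uv=np.atleast_2d(uv).astype(int);o,r=rays(d,uv);return o+r*d["range_z"][uv[:,1],uv[:,0]][:,None]
def cloud(d):
    v,u=np.mgrid[0:420,0:560];return depth(d,np.c_[u.ravel(),v.ravel()]).reshape(420,560,3)
def proj(d,P):
    P=np.atleast_2d(P);T=d["world_to_cam"];c=P@T[:3,:3].T+T[:3,3];K=d["K"]
    return np.c_[K[0,0]*c[:,0]/-c[:,2]+K[0,2],K[1,1]*-c[:,1]/-c[:,2]+K[1,2]]
def tri(d1,p1,d2,p2):
    o1,r1=rays(d1,p1);o2,r2=rays(d2,p2);r1=r1[0];r2=r2[0]
    t=np.linalg.lstsq(np.c_[r1,-r2],o2-o1,rcond=None)[0];a=o1+r1*t[0];b=o2+r2*t[1];return (a+b)/2,np.linalg.norm(a-b)
def crop(d,x0,y0,x1,y1,k,name):
    im=cv2.resize(d["img"][y0:y1,x0:x1,::-1],None,fx=k,fy=k,interpolation=cv2.INTER_CUBIC);cv2.imwrite("pics/"+name,im)
E
python3 - <<'E'
from h import *
a=load("scene0");b=load("side0")
crop(a,190,180,390,330,4,"c_scene.png");crop(b,150,150,350,300,4,"c_side.png");crop(b,250,220,400,340,5,"c_side2.png")
for n,d in(("scene",a),("side",b)):
    C=cloud(d);z=C[...,2];ok=d["range_z"]>0
    print(n,ok.mean(),"desk z med",[np.round(depth(d,p)[0],4) for p in ([(270,190),(320,250)] if n=="scene" else [(260,260),(350,240)])])
    hsv=cv2.cvtColor(d["img"],cv2.COLOR_RGB2HSV)
    H,S,V=cv2.split(hsv)
    for nm,m in (("green",(H>40)&(H<85)&(S>90)),("orange",(H>5)&(H<18)&(S>170)&(V>140)),("blue",(H>105)&(H<130)&(S>120)&(V>60)),("red",((H<5)|(H>172))&(S>150)&(V>80))):
        N,L,st,ce=cv2.connectedComponentsWithStats(m.astype(np.uint8))
        for i in range(1,N):
            if st[i,4]>25 :
                P=C[(L==i)&ok];
                if len(P) and -0.02<np.median(P[:,2])<.2: print(nm,st[i],np.round(ce[i],1),np.round(np.median(P,0),3),np.round(P.min(0),3),np.round(P.max(0),3))
E
```

```text
scene 0.9960416666666667 desk z med [array([0.7012, 0.0493, 0.0051]), array([ 0.495 ,  0.0027, -0.0005])]
orange [318 147  21  14 219] [328.6 152.4] [ 0.714 -0.119  0.063] [ 0.688 -0.145  0.059] [ 0.738 -0.091  0.066]
blue [150   0  51  14 399] [175.6   6. ] [1.642 0.065 0.005] [ 1.569 -0.027  0.   ] [1.728 0.151 0.03 ]
blue [217 277  23  17 183] [227.8 285.3] [0.459 0.231 0.067] [0.448 0.208 0.062] [0.473 0.254 0.072]
blue [204 291  13  11  78] [208.9 296.2] [0.451 0.274 0.068] [0.443 0.261 0.064] [0.463 0.283 0.071]
red [145 267   7   7  35] [148.3 270.4] [0.53  0.368 0.111] [0.523 0.363 0.108] [0.536 0.375 0.113]
red [137 296   7   7  38] [140.4 298.8] [0.476 0.395 0.111] [0.47  0.389 0.108] [0.483 0.402 0.113]
side 0.9962329931972789 desk z med [array([ 0.483 ,  0.0586, -0.0005]), array([ 6.788e-01,  2.650e-02, -6.000e-04])]
orange [234 181  18   9  32] [242.2 185.3] [0.477 0.121 0.151] [0.46  0.119 0.148] [0.497 0.126 0.154]
orange [398 251  31  26 613] [413.  263.8] [ 0.714 -0.118  0.061] [ 0.685 -0.147  0.024] [ 0.763 -0.067  0.065]
blue [528  79  16   6  44] [535.8  82.1] [1.448 0.25  0.095] [ 0.929 -0.052  0.089] [1.475 0.253 0.343]
blue [298 149  15  10 109] [303.6 153.9] [0.71  0.296 0.034] [0.694 0.291 0.023] [0.735 0.301 0.051]
blue [202 175  30  28 335] [217.2 186.7] [0.458 0.216 0.069] [0.442 0.186 0.009] [0.478 0.355 0.105]
blue [196 269  30  48 137] [211.4 293.5] [0.365 0.015 0.009] [ 0.357 -0.04   0.006] [0.372 0.086 0.013]
red [196 129   6   6  32] [198.3 131.4] [0.478 0.391 0.11 ] [0.471 0.385 0.103] [0.484 0.402 0.112]
red [221 129   6   7  33] [223.4 131.8] [0.53  0.364 0.11 ] [0.523 0.358 0.101] [0.537 0.377 0.113]
```

View pics/c_scene.png

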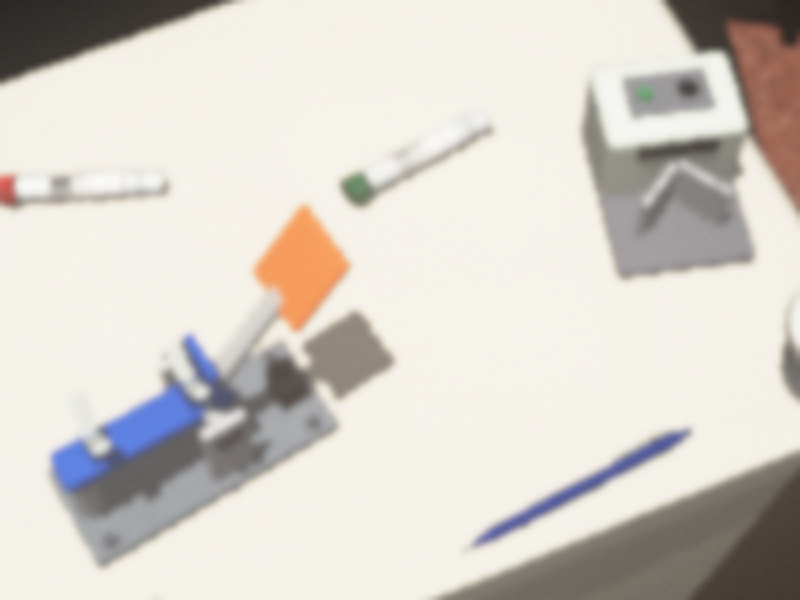

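View pics/c_side.png

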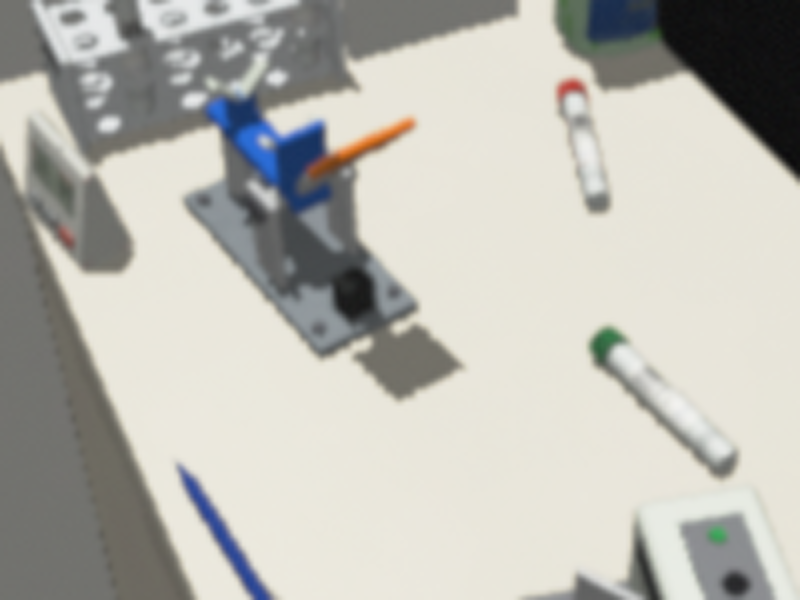

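View pics/c_side2.png

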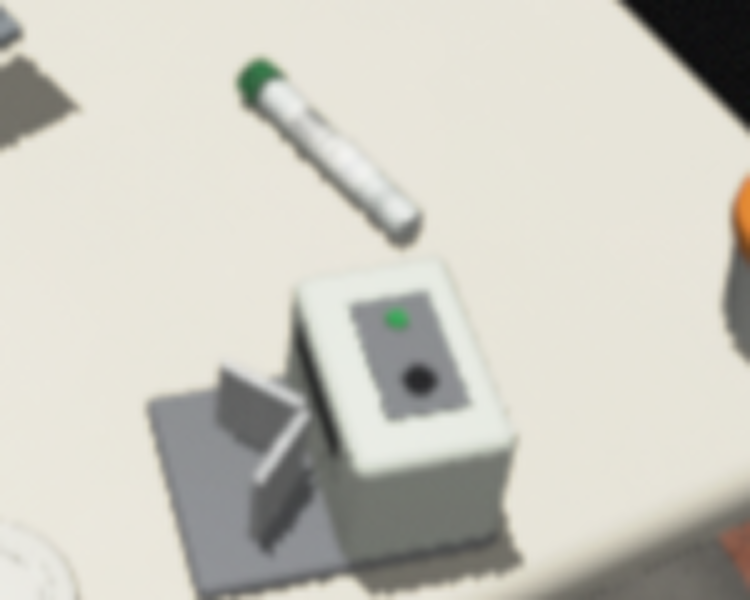

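```bash
python3 - <<'E'
from h import *
for n in("scene0","side0"):
    d=load(n);C=cloud(d);z=C[...,2];x=C[...,0];y=C[...,1]
    H,S,V=cv2.split(cv2.cvtColor(d["img"],cv2.COLOR_RGB2HSV))
    def rect(m,name):
        P=C[m][:,:2].astype(np.float32)
        if len(P)<10: print(n,name,len(P));return
        (c,s,a)=cv2.minAreaRect(P*1000);mu=P.mean(0);w,v=np.linalg.eigh(np.cov(P.T))
        print(n,name,len(P),"rect",np.round(c,1),np.round(s,1),round(a,1),"mean",np.round(mu*1000,1),"axis",np.round(np.degrees(np.arctan2(v[1,1],v[0,1]))%180,1),"zmed",round(float(np.median(C[m][:,2])),4))
    tube=(z>.004)&(z<.03)&(x>.5)&(x<.72)&(y<.07)&(y>-.1)
    u=np.argwhere(tube); 
    N,L,st,ce=cv2.connectedComponentsWithStats(tube.astype(np.uint8))
    for i in range(1,N):
        if st[i,4]>60: rect(L==i,"tube?"+str(st[i,:4]))
    g=(H>40)&(H<90)&(S>60)&(z<.04)&(z>.003)&(x>.4)&(x<.75)&(y<.1)&(y>-.1); rect(g,"greencap")
    t2=(z>.004)&(z<.03)&(x>.5)&(x<.75)&(y<.3)&(y>.1); rect(t2,"red tube")
    grey=(S<60)&(z>.004)&(z<.013)&(V<190)
    rect(grey&(x>.35)&(x<.55)&(y>.1)&(y<.32),"tilter base")
    rect(grey&(x>.45)&(x<.65)&(y<-.08)&(y>-.3),"reader plate")
    rect((z>.062)&(z<.07)&(x>.45)&(x<.68)&(y<-.08)&(y>-.3),"reader box top")
    rect((z>.042)&(z<.05)&(x>.4)&(x<.68)&(y<-.08)&(y>-.2),"reader V top")
    rect((z>.055)&(z<.07)&(x>.3)&(x<.5)&(y<-.13)&(y>-.3),"white cup")
    rect((z>.1)&(z<.18)&(x>.4)&(x<.6)&(y<.2)&(y>.05),"paddle")
    rect((z>.075)&(z<.13)&(x>.4)&(x<.6)&(y<.32)&(y>.2),"saddles")
E
```

```text
scene0 tube?[278 206  35  24] 248 rect [603.8  25.2] [38.3 95.9] 9.1 mean [592.9  24.9] axis 100.7 zmed 0.0164
scene0 tube?[334 208  21  31] 192 rect [536.  -77.8] [36.2 76. ] 81.9 mean [523.9 -70.3] axis 2.2 zmed 0.0115
scene0 greencap 9
scene0 red tube 1036 rect [625.  200.1] [199.4 249.4] 89.8 mean [661.8 206.8] axis 178.5 zmed 0.0128
scene0 tilter base 1121 rect [434.7 193.2] [131.  203.7] 13.4 mean [454.6 213.5] axis 107.3 zmed 0.0094
scene0 reader plate 330 rect [ 486.4 -105.3] [62. 55.] 76.2 mean [ 479.5 -105.1] axis 54.2 zmed 0.0095
scene0 reader box top 527 rect [ 538.4 -110.9] [75.6 61.6] 75.4 mean [ 537.2 -113. ] axis 59.1 zmed 0.0679
scene0 reader V top 83 rect [ 498.  -105.7] [59.7 31. ] 76.4 mean [ 501.9 -105.5] axis 65.7 zmed 0.0463
scene0 white cup 241 rect [ 375.1 -144.5] [28.7 58.8] 89.9 mean [ 374.8 -141.4] axis 179.2 zmed 0.0624
scene0 paddle 523 rect [474.6 161.2] [43.9 80.7] 12.4 mean [477.  145.5] axis 102.7 zmed 0.1337
scene0 saddles 195 rect [462.9 232.9] [36.4 69.8] 10.4 mean [465.  231.5] axis 101.1 zmed 0.0932
side0 tube?[299 234  36  35] 342 rect [594.1  
[... 268 characters left out ...]
er base 971 rect [449.4 216.9] [105.7 201.4] 38.7 mean [457.1 201.8] axis 117.4 zmed 0.0084
side0 reader plate 817 rect [ 513.1 -115.6] [ 58.8 111.8] 75.9 mean [ 486.4 -116.1] axis 140.6 zmed 0.0083
side0 reader box top 1142 rect [ 539.4 -112.6] [76.8 60.3] 78.8 mean [ 537.8 -116.9] axis 66.5 zmed 0.0666
side0 reader V top 189 rect [ 511.5 -125.6] [52.7 94.6] 29.0 mean [ 512.  -123.3] axis 125.9 zmed 0.0459
side0 white cup 568 rect [ 374.9 -144.2] [28.4 59.4] 90.0 mean [ 374.3 -143.3] axis 179.4 zmed 0.061
side0 paddle 159 rect [473.3 159.3] [44.  81.6] 13.6 mean [473.9 142.9] axis 99.3 zmed 0.1422
side0 saddles 108 rect [462.2 232.8] [34.6 68.3] 10.2 mean [458.5 251.3] axis 97.1 zmed 0.0912
```

```bash
cat >> h.py <<'E'
def down(yaw,lean=None):
    """tool x down, jaws (y) along yaw (deg, world)"""
    a=np.radians(yaw);x=np.array([0,0,-1.]);y=np.array([np.cos(a),np.sin(a),0]);return np.c_[x,y,np.cross(x,y)]
def move(p,Rt):
    from plant import ctrl
    s=ctrl.get_state();R0=R.from_quat(s["tcp_rot"]);t=R0.inv().apply(np.array(p)-s["eef_pos"]);dr=(R0.inv()*R.from_matrix(Rt)).as_rotvec()
    print("travel",np.round(t,4).tolist(),"dr",np.round(dr,4).tolist(),"| dist",round(float(np.linalg.norm(t)),3),"ang",round(float(np.degrees(np.linalg.norm(dr))),1), "t",round(s["time"],2))
E
python3 - <<'E'
from h import *
s=np.array([ 0.70174343,  0.08788246, -0.70171469,  0.08619354]);print(R.from_quat(s).as_matrix().round(3))
d=load("scene0")
for y in (10.5,190.5): move([.592,.022,.22],down(y))
w=load("wrist0");T=np.linalg.inv(w["world_to_cam"]);print(R.from_quat(s).inv().apply(T[:3,3]-[ 0.16486294, -0.65387965,  0.22992514]),(R.from_quat(s).inv().as_matrix()@T[:3,:3]).round(3))
E
```

```text
[[-0.     0.244 -0.97 ]
 [ 0.002 -0.97  -0.244]
 [-1.    -0.002 -0.   ]]
travel [0.0114, -0.5511, -0.5793] dr [-1.5072, -0.0016, 0.0013] | dist 0.8 ang 86.4 t 0.15
travel [0.0114, -0.5511, -0.5793] dr [1.6344, 0.0013, 0.0016] | dist 0.8 ang 93.6 t 0.15
[-0.14384487 -0.00055661 -0.07421328] [[-0.001  0.292 -0.956]
 [ 1.    -0.001 -0.001]
 [-0.001 -0.956 -0.292]]
```

play_rows(claw=[0,0,0,0,0,0,0,0,0,0,0,0,0,0,0,0,0,0,0,0], travel=[[0.0,-0.03,-0.03],[0.0,-0.06,-0.06],[0.0,-0.09,-0.095],[0.0,-0.125,-0.13],[0.0,-0.16,-0.165],[0.0,-0.19,-0.2],[0.0,-0.225,-0.235],[0.0,-0.26,-0.27],[0.0,-0.295,-0.31],[0.0,-0.33,-0.345],[0.0,-0.365,-0.38],[0.0,-0.4,-0.42],[0.0,-0.435,-0.455],[0.0,-0.47,-0.49],[0.0,-0.505,-0.53],[0.01,-0.53,-0.555],[0.011,-0.551,-0.579],[0.011,-0.551,-0.579],[0.011,-0.551,-0.579],[0.011,-0.551,-0.579]], dr=[[-0.09,0,0],[-0.18,0,0],[-0.27,0,0],[-0.36,0,0],[-0.45,0,0],[-0.54,0,0],[-0.63,0,0],[-0.72,0,0],[-0.81,0,0],[-0.9,0,0],[-0.99,0,0],[-1.08,0,0],[-1.17,0,0],[-1.26,0,0],[-1.35,0,0],[-1.44,0,0],[-1.507,0,0],[-1.507,0,0],[-1.507,0,0],[-1.507,0,0]])

```text
time: 2.15
eef_pos: [0.5913, 0.021, 0.2202]
tcp_rot: [0.453, 0.544, -0.452, 0.543]
contact_force: [-0.7, 0.3, -0.9]
opening: 1.007
```

```bash
python3 - <<'E'
from h import *
from plant import ctrl
s=ctrl.get_state();print(s["time"],s["eef_pos"],s["qpos"],s["contact_force"])
d=grab("wrist",1)
E
```

```text
2.15 [0.59126024 0.0209766  0.22024336] [-1.36530438e-01  1.14227585e-01  1.79755967e+00  1.51410675e-03
  1.23076177e+00 -3.18808977e-01] [-0.69411004  0.33425983 -0.91397914]
```

View pics/wrist1.png

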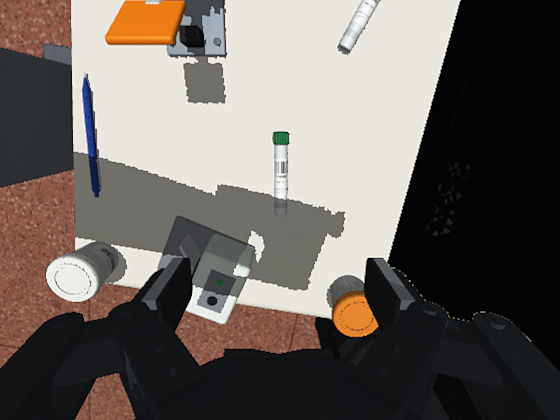

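```bash
python3 - <<'E'
from h import *
d=load("wrist1");C=cloud(d);z=C[...,2]
crop(d,230,110,330,230,5,"w1tube.png")
m=(z>.005)&(z<.03)
N,L,st,ce=cv2.connectedComponentsWithStats(m.astype(np.uint8))
for i in range(1,N):
    if st[i,4]>60: 
        P=C[L==i];print(st[i],ce[i].round(1),P.mean(0).round(4),cv2.minAreaRect((P[:,:2]*1000).astype(np.float32)))
l=L[180,281];P=C[L==l]
H,S,V=cv2.split(cv2.cvtColor(d["img"],cv2.COLOR_RGB2HSV))
g=(H>40)&(H<90)&(S>80)&(z>.003)&(z<.03);print("cap",C[g].mean(0),C[g].min(0),C[g].max(0),np.argwhere(g).min(0),np.argwhere(g).max(0))
# ray edges: top silhouettes
print("cap end px->z.01",plane(d,[(281,132)],.01),"foot px->z.008",plane(d,[(280.5,214.5)],.008), plane(d,[(280.5,216)],.0))
for v in (150,165,180,195,205):
    r=np.where(m[v,260:300])[0]+260;print(v,r.min(),r.max(),plane(d,[((r.min()+r.max())/2,v)],.0085))
E
```

```text
[ 166    0   60   57 2305] [202.2  29.3] [0.4825 0.1668 0.0099] ((473.2695617675781, 166.63522338867188), (64.2797622680664, 52.96029281616211), 10.505308151245117)
[338   0  42  53 863] [357.3  24.1] [0.642  0.1995 0.0156] ((643.1446533203125, 202.11264038085938), (55.386802673339844, 16.22258758544922), 71.58907318115234)
[ 387    0   80  268 1658] [427.5 125.7] [0.7436 0.1089 0.023 ] ((744.302978515625, 89.83457946777344), (2.593881845474243, 298.6936340332031), 2.280505657196045)
[ 82  73  19 125 993] [ 90.4 139.3] [0.3652 0.0279 0.0087] ((364.84033203125, 29.451507568359375), (11.74930477142334, 143.7536163330078), 5.656363010406494)
[ 273  132   16   85 1131] [280.1 172.5] [0.5919 0.0314 0.0167] ((593.284423828125, 28.129119873046875), (17.561477661132812, 102.26022338867188), 10.960923194885254)
[ 157  216   98   54 1812] [194.8 240.7] [ 0.4996 -0.0764  0.012 ] ((502.8235778808594, -72.39947509765625), (134.28726196289062, 66.39857482910156), 22.54903221130371)
[ 80 242  38  36 422] [104.  253.7] [ 0.3882 -0.1126  0.0183] ((386.2155456542969, -115.3995132446289), (19.068498611450195, 48.648616790771484), 48.14194107055664)
[330 276  34  26 302] [343.8 283.8] [ 0.7026 -0.0994  0.0177] ((705.099853515625, -103.17466735839844), (47.62766647338867, 20.155582427978516), 30.928903579711914)
cap [0.62419719 0.08419862 0.02018975] [ 0.48452128 -0.04513894  0.01266992] [0.75024236 0.23522381 0.02988763] [  0 201] [257 466]
cap end px->z.01 [[0.58424363 0.07809314 0.01      ]] foot px->z.008 [[ 0.60246343 -0.02225891  0.008     ]] [[ 0.60339915 -0.02690408  0.        ]]
150 274 286 [[0.58694175 0.05735613 0.0085    ]]
165 274 286 [[0.59022946 0.03975527 0.0085    ]]
180 274 286 [[0.59361586 0.02162603 0.0085    ]]
195 274 286 [[0.59710547 0.00294425 0.0085    ]]
205 274 286 [[ 0.59949157 -0.00982984  0.0085    ]]
```

View pics/w1tube.png

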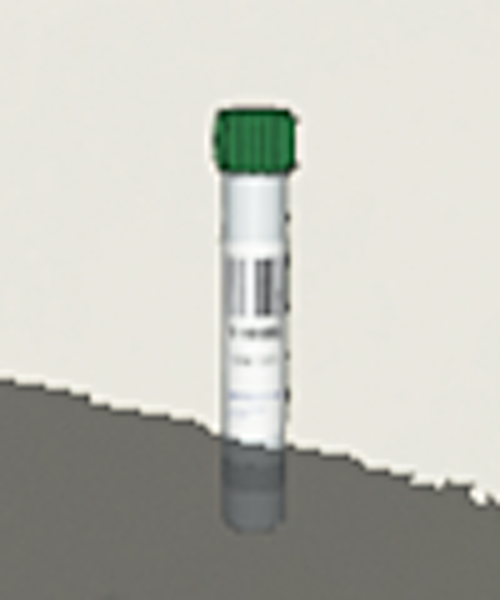

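```bash
python3 - <<'E'
from h import *
move([.5955,.0114,.06],down(10.7));move([.5955,.0114,.004],down(10.7))
E
```

```text
travel [0.1604, 0.0025, 0.0102] dr [-0.0055, -0.0016, 0.0001] | dist 0.161 ang 0.3 t 2.2
travel [0.2164, 0.0025, 0.0103] dr [-0.0055, -0.0016, 0.0001] | dist 0.217 ang 0.3 t 2.2
```

play_rows(claw=[0,0,0,0,0,0,0,0,0,0], travel=[[0.04,0.002,0.01],[0.08,0.0025,0.01],[0.12,0.0025,0.01],[0.15,0.0025,0.01],[0.175,0.0025,0.01],[0.195,0.0025,0.01],[0.208,0.0025,0.01],[0.216,0.0025,0.01],[0.216,0.0025,0.01],[0.216,0.0025,0.01]], dr=[[-0.0055,-0.0016,0],[-0.0055,-0.0016,0],[-0.0055,-0.0016,0],[-0.0055,-0.0016,0],[-0.0055,-0.0016,0],[-0.0055,-0.0016,0],[-0.0055,-0.0016,0],[-0.0055,-0.0016,0],[-0.0055,-0.0016,0],[-0.0055,-0.0016,0]])

```text
time: 3.2
eef_pos: [0.5962, 0.0114, 0.0054]
tcp_rot: [0.452, 0.544, -0.451, 0.545]
contact_force: [0.2, 0.0, 0.3]
opening: 0.999
```

play_rows(claw=[80,140,200,255,255,255,255,255,255,255], travel=[[0,0,0],[0,0,0],[0,0,0],[0,0,0],[0,0,0],[0,0,0],[0,0,0],[0,0,0],[0,0,0],[0,0,0]], dr=[[0,0,0],[0,0,0],[0,0,0],[0,0,0],[0,0,0],[0,0,0],[0,0,0],[0,0,0],[0,0,0],[0,0,0]], force=25)

```text
time: 4.2
eef_pos: [0.5963, 0.0114, 0.0056]
tcp_rot: [0.452, 0.544, -0.451, 0.545]
contact_force: [-0.6, 0.3, 2.7]
opening: 0.163
```

play_rows(claw=[255,255,255,255,255,255,255,255], travel=[[-0.02,0,0],[-0.06,0,0],[-0.1,0,0],[-0.14,0,0],[-0.17,0,0],[-0.19,0,0],[-0.196,0,0],[-0.196,0,0]], dr=[[0,0,0],[0,0,0],[0,0,0],[0,0,0],[0,0,0],[0,0,0],[0,0,0],[0,0,0]])

```text
time: 5.0
eef_pos: [0.5962, 0.0113, 0.202]
tcp_rot: [0.452, 0.543, -0.451, 0.545]
contact_force: [0.2, 0.2, -0.1]
opening: 0.164
```

```bash
python3 - <<'E'
from h import *
from plant import ctrl
s=ctrl.get_state();print(s["time"],s["eef_pos"],s["qpos"],s["contact_force"])
d=grab("wrist",2);grab("side",2)
E
```

```text
5.0 [0.59621971 0.01132056 0.20198009] [-1.51047320e-01  1.38845685e-01  1.80485393e+00  3.01553530e-05
  1.19481470e+00 -3.37389685e-01] [ 0.1790212   0.21649916 -0.1059902 ]
```

View pics/wrist2.png

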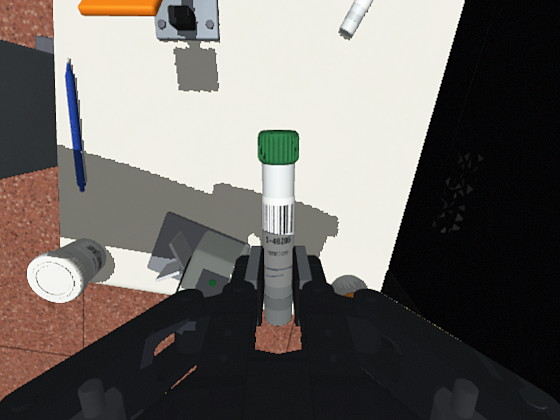

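```bash
python3 - <<'E'
from h import *
d=load("wrist2");C=cloud(d)
p=np.array([0.59621971,0.01132056,0.20198009]);Rt=R.from_quat([0.452, 0.543, -0.451, 0.545])
T=Rt.inv().apply(C.reshape(-1,3)-p).reshape(420,560,3)
for v in (131,133,140,150,160,166,172,185,200,220,240,260,280,300,310,318,322,326): 
    print(v,"mid",T[v,278].round(4), "edges", [T[v,c,1].round(4) for c in (260,265,268,290,293,296)])
E
```

```text
131 mid [-0.0077 -0.0001 -0.0685] edges [np.float64(-0.0083), np.float64(-0.0059), np.float64(-0.0046), np.float64(0.0052), np.float64(0.0066), np.float64(0.0203)]
133 mid [-0.0134 -0.0001 -0.0679] edges [np.float64(-0.0082), np.float64(-0.0058), np.float64(-0.0044), np.float64(0.005), np.float64(0.0065), np.float64(0.0078)]
140 mid [-0.0142 -0.0001 -0.065 ] edges [np.float64(-0.0081), np.float64(-0.0058), np.float64(-0.0045), np.float64(0.0051), np.float64(0.0064), np.float64(0.0079)]
150 mid [-0.0138 -0.0001 -0.0607] edges [np.float64(-0.0082), np.float64(-0.0058), np.float64(-0.0045), np.float64(0.0051), np.float64(0.0065), np.float64(0.0079)]
160 mid [-0.0153 -0.0001 -0.0566] edges [np.float64(-0.0083), np.float64(-0.0058), np.float64(-0.0045), np.float64(0.0052), np.float64(0.0066), np.float64(0.0082)]
166 mid [-0.012  -0.0001 -0.0535] edges [np.float64(-0.021), np.float64(-0.0061), np.float64(-0.0047), np.float64(0.0053), np.float64(0.0068), np.float64(0.0211)]
172 mid [-0.0117 -0.0001 -0.0507] edges [np.float64(-0.0212), np.float64(-0.006), np.float64(-0.0046), np.float64(0.00
[... 1143 characters left out ...]
0064), np.float64(0.0069), np.float64(0.0074)]
310 mid [-0.0107  0.      0.0231] edges [np.float64(-0.0075), np.float64(-0.007), np.float64(-0.0053), np.float64(0.0066), np.float64(0.0069), np.float64(0.0075)]
318 mid [-0.0109  0.0001  0.0279] edges [np.float64(-0.0076), np.float64(-0.0071), np.float64(-0.0053), np.float64(0.0067), np.float64(0.0672), np.float64(0.0076)]
322 mid [-0.0109  0.0001  0.0305] edges [np.float64(-0.0076), np.float64(-0.0548), np.float64(-0.0053), np.float64(0.0543), np.float64(0.0674), np.float64(0.0076)]
326 mid [-0.0099  0.0001  0.0338] edges [np.float64(-0.0077), np.float64(-0.055), np.float64(-0.0417), np.float64(0.0546), np.float64(0.0679), np.float64(0.0077)]
```

```bash
python3 - <<'E'
from h import *
move([.525,.175,.25],down(10.4))
E
```

```text
travel [-0.0503, -0.0386, -0.1737] dr [0.0049, -0.0005, 0.0013] | dist 0.185 ang 0.3 t 5.1
```

play_rows(claw=[255,255,255,255,255,255,255,255,255], travel=[[-0.02,-0.005,-0.02],[-0.035,-0.012,-0.055],[-0.05,-0.02,-0.09],[-0.05,-0.03,-0.125],[-0.05,-0.036,-0.155],[-0.05,-0.0385,-0.17],[-0.05,-0.0385,-0.174],[-0.05,-0.0385,-0.174],[-0.05,-0.0385,-0.174]], dr=[[0,0,0],[0.002,0,0],[0.005,0,0],[0.005,0,0],[0.005,0,0],[0.005,0,0],[0.005,0,0],[0.005,0,0],[0.005,0,0]])

```text
time: 6.0
eef_pos: [0.5255, 0.1744, 0.2491]
tcp_rot: [0.452, 0.543, -0.454, 0.543]
contact_force: [0.4, -0.8, 1.3]
opening: 0.166
```

```bash
python3 - <<'E'
from h import *
from plant import ctrl
s=ctrl.get_state();print(s["time"],s["eef_pos"])
d=grab("wrist",3)
C=cloud(d);z=C[...,2];x=C[...,0];y=C[...,1]
roi=(x>.38)&(x<.50)&(y>.19)&(y<.31)
m=(z>.088)&(z<.11)&roi
N,L,st,ce=cv2.connectedComponentsWithStats(m.astype(np.uint8))
for i in range(1,N):
    if st[i,4]>15: 
        P=C[L==i];print(st[i],P.mean(0).round(4),P[:,2].min(),P[:,2].max(),cv2.minAreaRect((P[:,:2]*1000).astype(np.float32)))
P=C[m];print("all",cv2.minAreaRect((P[:,:2]*1000).astype(np.float32)))
H,S,V=cv2.split(cv2.cvtColor(d["img"],cv2.COLOR_RGB2HSV))
b=(H>105)&(H<130)&(S>120)&(z>.055)&(z<.075)&roi;P=C[b];print("beam",cv2.minAreaRect((P[:,:2]*1000).astype(np.float32)))
cv2.imwrite("pics/w3crop.png",cv2.resize(d["img"][0:300,0:300,::-1],None,fx=2,fy=2,interpolation=cv2.INTER_CUBIC))
E
```

```text
6.0 [0.5254692  0.17436524 0.24912943]
[203  84  21  11 196] [0.4463 0.2607 0.0954] 0.08807362183358824 0.10253373464448967 ((446.7861328125, 260.8948059082031), (17.11391830444336, 8.955934524536133), 14.017129898071289)
[225  84  17  11 159] [0.4661 0.2642 0.0959] 0.08809043101848918 0.1022209908346351 ((465.3834533691406, 264.2716979980469), (16.96219825744629, 8.893235206604004), 6.95220422744751)
[207 144  17  10 133] [0.4552 0.2063 0.0947] 0.08801506711023704 0.10027779796318276 ((455.2317810058594, 206.0717010498047), (14.748004913330078, 8.093657493591309), 12.193830490112305)
[210 144  34  19 381] [0.4706 0.2028 0.0993] 0.08800085453252604 0.10636492812782944 ((468.1816101074219, 204.14585876464844), (32.5399284362793, 16.415380477905273), 10.778979301452637)
all ((461.47344970703125, 231.34564208984375), (35.94192886352539, 72.52938842773438), 10.238654136657715)
beam ((461.15582275390625, 238.13868713378906), (25.578716278076172, 97.31275177001953), 12.77479362487793)
```

View pics/wrist3.png

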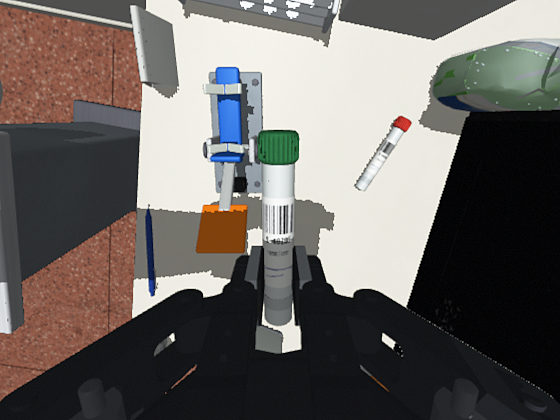

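View pics/w3crop.png

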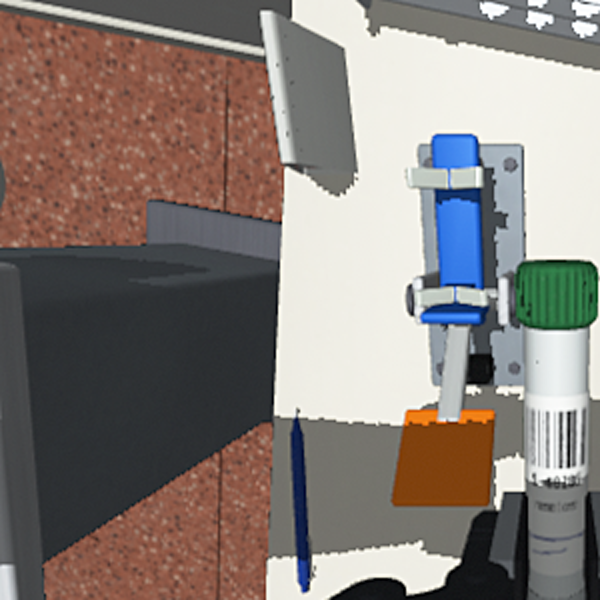

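```bash
python3 - <<'E'
from h import *
move([.4601,.2399,.15],down(10.3));move([.4601,.2399,.0913],down(10.3))
E
```

```text
travel [0.0994, -0.0525, -0.0763] dr [0.0001, -0.0, 0.0017] | dist 0.136 ang 0.1 t 6.05
travel [0.1581, -0.0524, -0.0763] dr [0.0001, -0.0, 0.0017] | dist 0.183 ang 0.1 t 6.05
```

play_rows(claw=[255,255,255,255,255,255,255,255,255,255,255,255,255], travel=[[0.0,-0.015,-0.02],[0.0,-0.03,-0.045],[0.01,-0.045,-0.065],[0.03,-0.0525,-0.076],[0.06,-0.0525,-0.0763],[0.085,-0.0525,-0.0763],[0.105,-0.0525,-0.0763],[0.12,-0.0525,-0.0763],[0.135,-0.0525,-0.0763],[0.147,-0.0525,-0.0763],[0.154,-0.0525,-0.0763],[0.157,-0.0525,-0.0763],[0.157,-0.0525,-0.0763]], dr=[[0,0,0],[0,0,0],[0,0,0],[0,0,0.0017],[0,0,0.0017],[0,0,0.0017],[0,0,0.0017],[0,0,0.0017],[0,0,0.0017],[0,0,0.0017],[0,0,0.0017],[0,0,0.0017],[0,0,0.0017]])

```text
time: 7.35
eef_pos: [0.4604, 0.24, 0.0928]
tcp_rot: [0.453, 0.543, -0.453, 0.543]
contact_force: [-0.9, 0.2, 0.2]
opening: 0.163
```

```bash
python3 - <<'E'
from h import *
from plant import ctrl
s=ctrl.get_state();print(s["time"],s["eef_pos"],s["contact_force"])
a=grab("scene",4);b=grab("side",4);w=grab("wrist",4)
crop(a,190,240,290,320,7,"c4s.png");crop(b,170,130,290,220,6,"c4d.png")
move([.4601,.2399,.0913],down(10.3))
E
```

```text
7.35 [0.46041049 0.24001191 0.09275993] [-0.91292651  0.19640435  0.1932784 ]
travel [0.0017, -0.0003, 0.0001] dr [0.0002, -0.0002, -0.0011] | dist 0.002 ang 0.1 t 7.5
```

View pics/c4d.png

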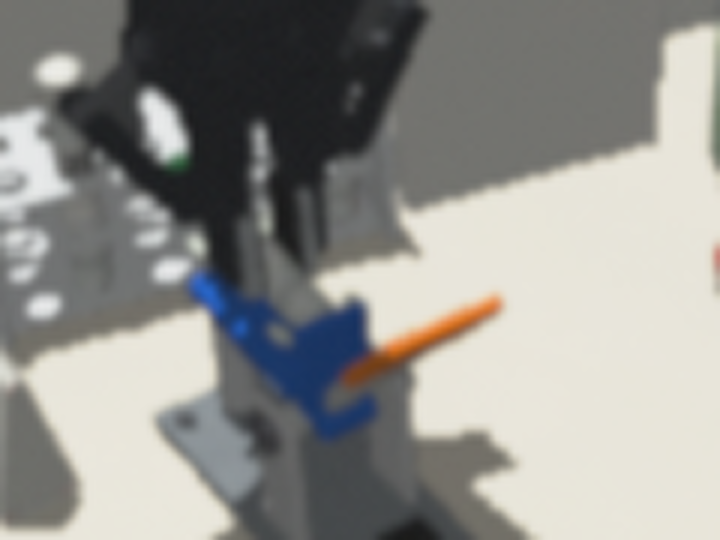

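View pics/wrist4.png

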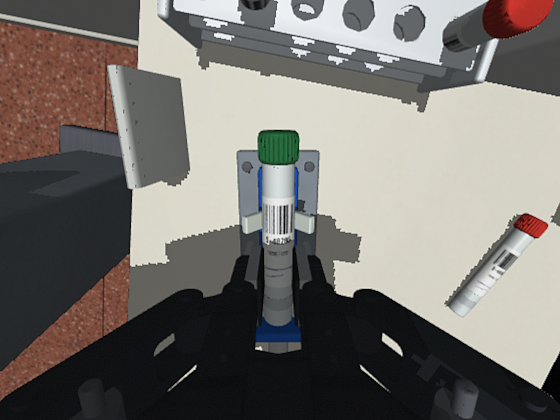

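```bash
python3 - <<'E'
from h import *
d=load("wrist4");C=cloud(d);p=np.array([0.46041049,0.24001191,0.09275993]);Rt=R.from_quat([0.453, 0.543, -0.453, 0.543])
T=Rt.inv().apply(C.reshape(-1,3)-p).reshape(420,560,3)
for c in (262,268,278,288,296):
    print(c,[ (v,*(T[v,c,[0,2]]*1000).round(1)) for v in (312,316,320,322,324,326,328,332,338)])
# saddle lateral
for v in (216,222,228): print(v,[(c,*(T[v,c]*1000).round(1)) for c in (243,250,258,298,306,312)])
crop(d,220,280,340,360,6,"c4w.png")
E
```

```text
262 [(312, np.float64(-144.0), np.float64(-74.9)), (316, np.float64(-0.9), np.float64(34.4)), (320, np.float64(-0.4), np.float64(37.5)), (322, np.float64(-1.3), np.float64(38.2)), (324, np.float64(-2.8), np.float64(38.4)), (326, np.float64(-4.6), np.float64(38.3)), (328, np.float64(-5.0), np.float64(39.2)), (332, np.float64(-9.1), np.float64(38.5)), (338, np.float64(-11.2), np.float64(40.7))]
268 [(312, np.float64(-9.9), np.float64(25.0)), (316, np.float64(-9.1), np.float64(28.1)), (320, np.float64(-8.4), np.float64(31.3)), (322, np.float64(-9.2), np.float64(31.9)), (324, np.float64(-2.9), np.float64(38.3)), (326, np.float64(-4.5), np.float64(38.3)), (328, np.float64(-5.8), np.float64(38.6)), (332, np.float64(-9.4), np.float64(38.2)), (338, np.float64(-12.0), np.float64(40.0))]
278 [(312, np.float64(-11.7), np.float64(23.7)), (316, np.float64(-11.0), np.float64(26.7)), (320, np.float64(-11.1), np.float64(29.1)), (322, np.float64(-11.4), np.float64(30.2)), (324, np.float64(-11.3), np.float64(31.5)), (326, np.float64(-10.9), np.float64(33.1)), (328, np.float64(-6.1), np.float64(38.3)),
[... 1313 characters left out ...]
-25.1)), (250, np.float64(-6.6), np.float64(-13.9), np.float64(-24.8)), (258, np.float64(-2.9), np.float64(-10.2), np.float64(-23.4)), (298, np.float64(-3.8), np.float64(10.1), np.float64(-23.8)), (306, np.float64(-7.8), np.float64(13.7), np.float64(-25.2)), (312, np.float64(-7.9), np.float64(16.6), np.float64(-25.3))]
228 [(243, np.float64(-6.3), np.float64(-17.5), np.float64(-21.5)), (250, np.float64(-7.8), np.float64(-13.9), np.float64(-22.1)), (258, np.float64(-4.3), np.float64(-10.2), np.float64(-20.7)), (298, np.float64(-3.5), np.float64(10.1), np.float64(-20.4)), (306, np.float64(-5.9), np.float64(14.0), np.float64(-21.3)), (312, np.float64(-6.8), np.float64(16.9), np.float64(-21.7))]
```

View pics/c4w.png

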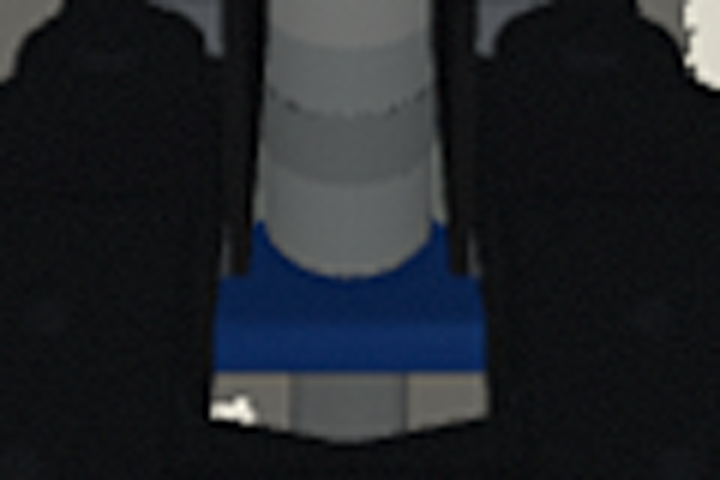

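play_rows(claw=[255,255,200,140,120,120,120,120], travel=[[0.0015,0,0],[0.0015,0,0],[0.0015,0,0],[0.0015,0,0],[0.0015,0,0],[0.0015,0,0],[0.0015,0,0],[0.0015,0,0]], dr=[[0,0,0],[0,0,0],[0,0,0],[0,0,0],[0,0,0],[0,0,0],[0,0,0],[0,0,0]])

```text
time: 8.3
eef_pos: [0.4603, 0.24, 0.0914]
tcp_rot: [0.453, 0.543, -0.453, 0.543]
contact_force: [0.7, 0.4, 0.7]
opening: 0.531
```

play_rows(claw=[120,120,120,120,120,120,120], travel=[[-0.015,0,0],[-0.04,0,0],[-0.07,0,0],[-0.1,0,0],[-0.12,0,0],[-0.13,0,0],[-0.13,0,0]], dr=[[0,0,0],[0,0,0],[0,0,0],[0,0,0],[0,0,0],[0,0,0],[0,0,0]])

```text
time: 9.0
eef_pos: [0.461, 0.2403, 0.223]
tcp_rot: [0.454, 0.542, -0.452, 0.544]
contact_force: [0.0, -0.2, 0.4]
opening: 0.529
```

```bash
python3 - <<'E'
from h import *
from plant import ctrl
s=ctrl.get_state();print(s["time"],s["eef_pos"],s["contact_force"])
w=grab("wrist",5);C=cloud(w)
z=C[...,2];x=C[...,0];y=C[...,1]
H,S,V=cv2.split(cv2.cvtColor(w["img"],cv2.COLOR_RGB2HSV))
m=(H>5)&(H<18)&(S>170)&(z>.06)&(z<.2);P=C[m];print(m.sum())
if m.sum(): print(P.mean(0),P.min(0),P.max(0))
E
```

```text
9.0 [0.46095642 0.24025469 0.22296007] [ 0.02012642 -0.18253964  0.43922657]
2481
[0.47965424 0.14110401 0.13738974] [0.45420123 0.12176416 0.06404316] [0.74244761 0.28277208 0.15490083]
```

View pics/wrist5.png

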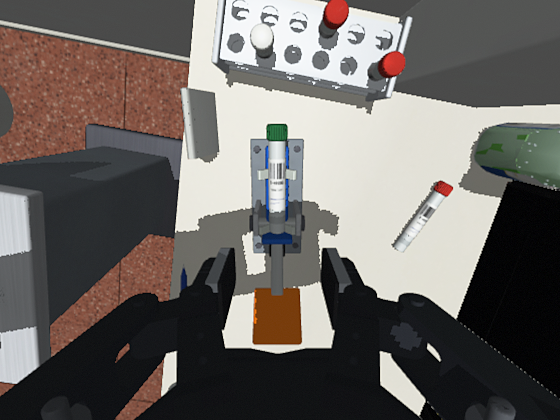

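```bash
cat >> h.py <<'E'
PIV=np.array([.467,.202,.060]);YAW=10.3
rr=np.array([np.sin(np.radians(YAW)),-np.cos(np.radians(YAW)),0])
def press(th,al,s=.097,pen=0.,w=.011):
    th,al=np.radians(th),np.radians(al);e=np.array([np.cos(th),np.sin(th)]);n=np.array([-np.sin(th),np.cos(th)])
    rad=s-w*np.cos(th+al)*np.clip((th+al)/np.radians(15),-1,1);q=e*rad+n*(w*abs(np.sin(th+al))-pen)
    return PIV+rr*q[0]+np.array([0,0,q[1]])
E
python3 - <<'E'
from h import *
p=press(50,0);print(p)
move(p+[0,0,.03],down(YAW))
E
```

```text
[0.47618156 0.15147711 0.13430631]
travel [0.057, -0.0002, 0.09] dr [0.0002, -0.0002, -0.0013] | dist 0.106 ang 0.1 t 9.05
```

play_rows(claw=[255,255,255,255,255,255,255,255], travel=[[0.0,0,0.02],[0.0,0,0.045],[0.005,0,0.07],[0.025,0,0.085],[0.045,0,0.09],[0.055,0,0.09],[0.057,0,0.09],[0.057,0,0.09]], dr=[[0,0,0],[0,0,0],[0,0,0],[0,0,0],[0,0,0],[0,0,0],[0,0,0],[0,0,0]], force=20)

```text
time: 9.85
eef_pos: [0.4759, 0.1518, 0.1636]
tcp_rot: [0.453, 0.543, -0.453, 0.543]
contact_force: [0.4, 0.0, 0.1]
opening: 0.002
```

```bash
python3 - <<'E'
from h import *
from plant import ctrl
b=grab("side",6);crop(b,170,110,290,230,5,"c6d.png")
s=ctrl.get_state();R0=R.from_quat(s["tcp_rot"]);print(s["eef_pos"],s["opening"])
for th,al in [(52,0),(50,0),(46,0),(42,2),(38,4),(34,6),(30,8),(26,10),(22,12),(18,13),(14,14),(10,15),(6,16),(2,17),(-2,18),(-6,19),(-10,20),(-14,20),(-17,20),(-20,20)]:
    t=R0.inv().apply(press(th,al)-s["eef_pos"]);print(th,t.round(4).tolist(),round(np.radians(al),3))
E
```

```text
[0.47646435 0.15195002 0.16450359] -0.002006356786082421
52 [0.0281, -0.0004, -0.0022] 0.0
50 [0.0302, -0.0004, 0.0004] 0.0
46 [0.0347, -0.0004, 0.0055] 0.0
42 [0.0392, -0.0004, 0.0102] 0.035
38 [0.044, -0.0004, 0.0145] 0.07
34 [0.0491, -0.0005, 0.0186] 0.105
30 [0.0545, -0.0005, 0.0222] 0.14
26 [0.0601, -0.0005, 0.0254] 0.175
22 [0.0659, -0.0005, 0.0283] 0.209
18 [0.072, -0.0005, 0.0306] 0.227
14 [0.0784, -0.0005, 0.0325] 0.244
10 [0.0848, -0.0005, 0.034] 0.262
6 [0.0913, -0.0005, 0.035] 0.279
2 [0.0979, -0.0005, 0.0355] 0.297
-2 [0.1045, -0.0005, 0.0356] 0.314
-6 [0.1112, -0.0006, 0.0366] 0.332
-10 [0.1182, -0.0006, 0.0378] 0.349
-14 [0.1258, -0.0006, 0.0393] 0.349
-17 [0.1317, -0.0006, 0.0399] 0.349
-20 [0.1377, -0.0006, 0.0403] 0.349
```

View pics/c6d.png

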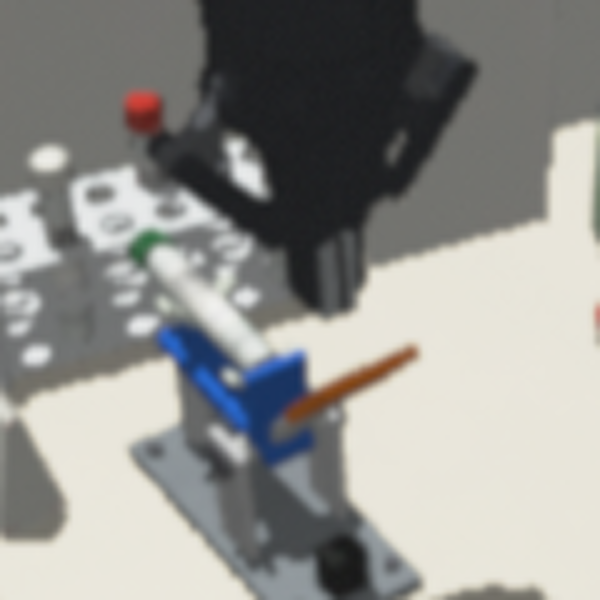

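play_rows(claw=[255,255,255,255,255,255,255,255,255,255,255,255,255,255,255,255,255,255], travel=[[0.018,0,-0.001],[0.027,0,0.0],[0.0325,0,0.003],[0.037,0,0.008],[0.0415,0,0.0125],[0.0465,0,0.0165],[0.052,0,0.0205],[0.0575,0,0.024],[0.063,0,0.027],[0.069,0,0.0295],[0.075,0,0.0315],[0.0815,0,0.033],[0.088,0,0.0345],[0.0945,0,0.0355],[0.101,0,0.0356],[0.1075,0,0.0358],[0.1145,0,0.037],[0.1182,0,0.0378]], dr=[[0,0,0],[0,0,0],[0,0,0],[0,0.02,0],[0,0.05,0],[0,0.09,0],[0,0.12,0],[0,0.16,0],[0,0.19,0],[0,0.22,0],[0,0.235,0],[0,0.25,0],[0,0.27,0],[0,0.29,0],[0,0.305,0],[0,0.32,0],[0,0.34,0],[0,0.35,0]])

```text
time: 11.7
eef_pos: [0.4833, 0.1149, 0.0455]
tcp_rot: [0.526, 0.629, -0.366, 0.44]
contact_force: [-0.9, 1.7, 2.1]
opening: -0.0
```

```bash
python3 - <<'E'
from h import *
from plant import ctrl
b=grab("side",7);crop(b,170,110,290,230,5,"c7d.png");grab("scene",7)
s=ctrl.get_state();R0=R.from_quat(s["tcp_rot"]);print(s["eef_pos"],s["contact_force"], press(-10,20))
for th in (-13,-16,-18,-20):print(th,[R0.inv().apply(press(th,20,pen=q)-s["eef_pos"]).round(4).tolist() for q in(0,.003)])
E
```

```text
[0.48317377 0.11445677 0.04537041] [-0.00719141 -0.821826    0.95013408] [0.48286795 0.1146843  0.04629131]
-13 [[0.0042, -0.0003, 0.0024], [0.0071, -0.0003, 0.0028]]
-16 [[0.0094, -0.0003, 0.0051], [0.0124, -0.0003, 0.0054]]
-18 [[0.013, -0.0003, 0.0068], [0.016, -0.0003, 0.0069]]
-20 [[0.0167, -0.0003, 0.0084], [0.0197, -0.0003, 0.0084]]
```

View pics/c7d.png

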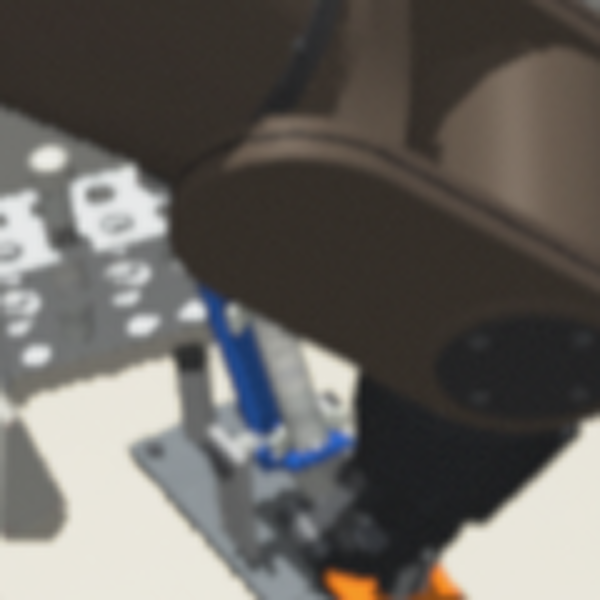

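play_rows(claw=[255,255,255,255,255,255,255], travel=[[0.004,0,0.0024],[0.008,0,0.004],[0.012,0,0.006],[0.015,0,0.0075],[0.0175,0,0.008],[0.019,0,0.0084],[0.019,0,0.0084]], dr=[[0,0,0],[0,0,0],[0,0,0],[0,0,0],[0,0,0],[0,0,0],[0,0,0]])

```text
time: 12.5
eef_pos: [0.4838, 0.113, 0.0294]
tcp_rot: [0.523, 0.632, -0.366, 0.439]
contact_force: [-13.8, -7.9, 32.7]
opening: -0.002
```

```bash
python3 - <<'E'
from h import *
from plant import ctrl
s=ctrl.get_state();R0=R.from_quat(s["tcp_rot"]);print(s["eef_pos"],s["contact_force"], press(-20,20),R0.inv().apply(press(-20,20)-s["eef_pos"]))
E
```

```text
[0.48380127 0.11301082 0.02942294] [-13.79559067  -7.87942599  32.73635042] [0.48329785 0.1123187  0.02682405] [ 0.00223541 -0.0006151   0.00145303]
```

play_rows(claw=[255,255,255,255,255,255,255,255,255,255], travel=[[-0.003,0,0],[-0.006,0,0],[-0.02,0,0],[-0.04,0,0],[-0.07,0,0.02],[-0.1,0,0.04],[-0.13,0,0.06],[-0.16,0,0.08],[-0.19,0,0.1],[-0.19,0,0.1]], dr=[[0,0,0],[0,0,0],[0,0,0],[0,0,0],[0,0,0],[0,-0.08,0],[0,-0.16,0],[0,-0.24,0],[0,-0.35,0],[0,-0.35,0]])

```text
time: 13.5
eef_pos: [0.5159, -0.0454, 0.1768]
tcp_rot: [0.453, 0.543, -0.451, 0.545]
contact_force: [0.3, -0.3, -0.4]
opening: -0.001
```

```bash
python3 - <<'E'
from h import *
from plant import ctrl
s=ctrl.get_state();print(s["time"],s["eef_pos"],s["contact_force"])
b=grab("side",8);crop(b,170,110,290,230,5,"c8d.png");a=grab("scene",8);crop(a,190,210,310,320,5,"c8s.png");grab("wrist",8)
for n,d in(("scene",a),("side",b)):
    C=cloud(d);z=C[...,2];x=C[...,0];y=C[...,1]
    H,S,V=cv2.split(cv2.cvtColor(d["img"],cv2.COLOR_RGB2HSV))
    m=(H>5)&(H<20)&(S>150)&(x<.6)&(x>.4)&(y>.03)&(y<.2)&(z<.2);P=C[m].astype(float)
    if len(P)>20:
        c=P.mean(0);u,sv,v=np.linalg.svd(P-c);nn=v[2]*np.sign(v[2,2]);print(n,len(P),c.round(4),"tilt r",np.degrees(np.arctan2(nn@rr,nn[2])),sv)
    m=(H>40)&(H<90)&(S>60)&(z>.1)&(z<.2)&(x>.4)&(x<.52)&(y>.12)&(y<.28);
    if m.sum(): print(n,"cap",m.sum(),C[m].mean(0),C[m].min(0),C[m].max(0))
E
```

```text
13.5 [ 0.51591038 -0.04535161  0.17675094] [ 0.34133322 -0.27124107 -0.40516617]
scene 223 [0.4805 0.112  0.0315] tilt r 20.79041695613686 [0.17890571 0.16067428 0.02087269]
scene cap 37 [0.46522442 0.20432534 0.16925395] [0.45840103 0.19830857 0.16555038] [0.4719716  0.21000938 0.17196078]
side 421 [0.4822 0.1116 0.0293] tilt r 13.298180492648562 [0.30403741 0.25031298 0.07312536]
side cap 62 [0.46603961 0.19869552 0.16607837] [0.45818973 0.19247708 0.158949  ] [0.47341039 0.21334005 0.17149761]
```

View pics/c8d.png

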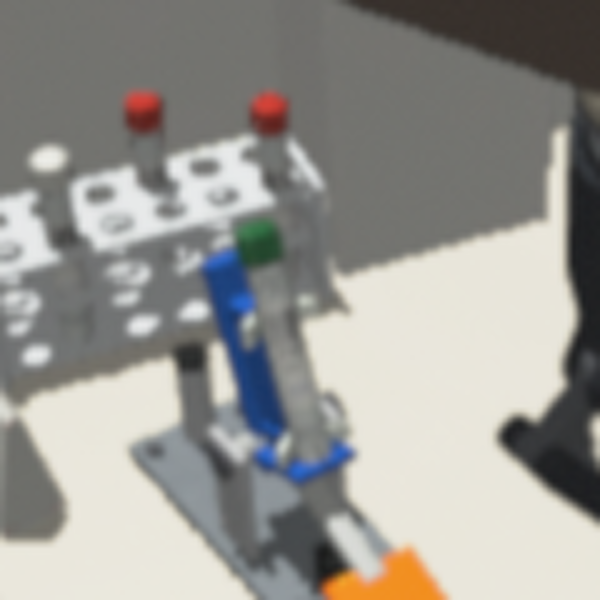

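View pics/c8s.png

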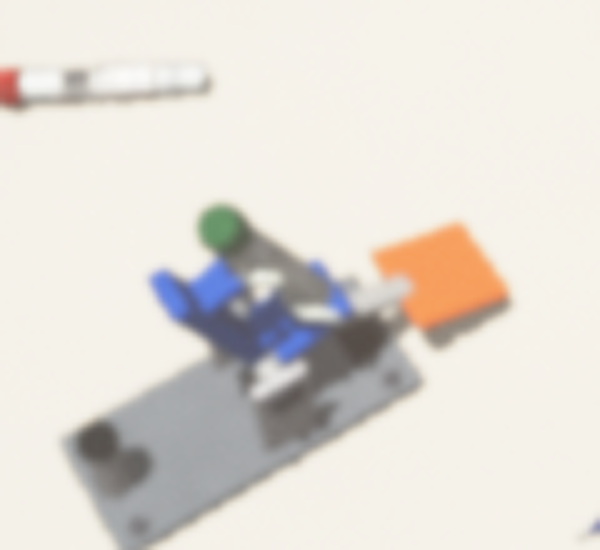

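View pics/wrist8.png

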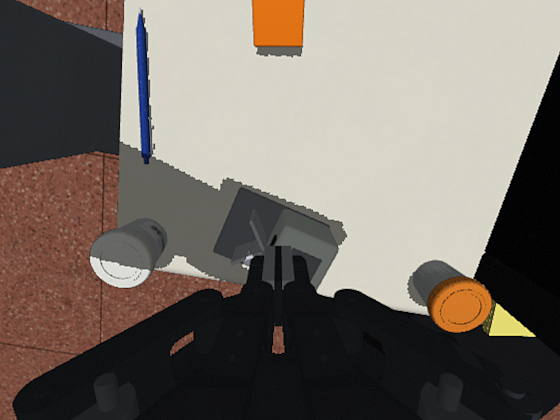

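```bash
cat >> h.py <<'E'
def lean(al,yaw=YAW):
    return down(yaw)@R.from_rotvec([0,np.radians(al),0]).as_matrix()
uc=-.342*rr+np.array([0,0,.94]);zc=.94*rr+np.array([0,0,.342])
E
python3 - <<'E'
from h import *
g=PIV+.034*zc+.079*uc;print(g,lean(-20)[:,0],uc)
move(g+.085*uc,lean(-20))
E
```

```text
[0.46788364 0.19713764 0.145888  ] [ 0.06115396 -0.3365085  -0.93969262] [-0.06115036  0.33648868  0.94      ]
travel [-0.0523, 0.0002, -0.2737] dr [0.0064, -0.3565, 0.004] | dist 0.279 ang 20.4 t 13.65
```

play_rows(claw=[100,100,100,100,100,100,100,100,100,100,100,100,100], travel=[[-0.025,0,-0.02],[-0.05,0,-0.05],[-0.07,0,-0.085],[-0.08,0,-0.12],[-0.085,0,-0.155],[-0.085,0,-0.19],[-0.075,0,-0.22],[-0.065,0,-0.245],[-0.055,0,-0.262],[-0.0523,0,-0.2737],[-0.0523,0,-0.2737],[-0.0523,0,-0.2737],[-0.0523,0,-0.2737]], dr=[[0,0,0],[0,0,0],[0,-0.05,0],[0,-0.09,0],[0,-0.13,0],[0,-0.17,0],[0,-0.21,0],[0,-0.26,0],[0,-0.31,0],[0.006,-0.3565,0.004],[0.006,-0.3565,0.004],[0.006,-0.3565,0.004],[0.006,-0.3565,0.004]])

```text
time: 14.95
eef_pos: [0.4623, 0.2251, 0.2254]
tcp_rot: [0.367, 0.441, -0.525, 0.628]
contact_force: [0.5, 0.0, 0.6]
opening: 0.607
```

```bash
python3 - <<'E'
from h import *
from plant import ctrl
s=ctrl.get_state();print(s["time"],s["eef_pos"],s["qpos"].round(2))
d=grab("wrist",9);C=cloud(d)
Rt=R.from_quat(s["tcp_rot"]);T=Rt.inv().apply(C.reshape(-1,3)-s["eef_pos"]).reshape(420,560,3)
H,S,V=cv2.split(cv2.cvtColor(d["img"],cv2.COLOR_RGB2HSV))
m=(H>40)&(H<90)&(S>60)&(abs(T[...,1])<.05)&(abs(T[...,2])<.08)&(T[...,0]<.15)
print(m.sum(),T[m].mean(0).round(4),T[m].min(0).round(4),T[m].max(0).round(4))
P=C[m];print("world",P.mean(0).round(4),P.min(0).round(4),P.max(0).round(4))
g=PIV+.034*zc+.102*uc;print("pred cap top",g,"tool",Rt.inv().apply(g-s["eef_pos"]))
E
```

```text
14.95 [0.46230835 0.22508855 0.22536191] [ 0.42  0.02  1.92 -0.35  1.31  0.35]
528 [ 0.0597  0.001  -0.0037] [-0.1439 -0.008  -0.0745] [0.0813 0.0496 0.0064]
world [0.4663 0.2086 0.168 ] [0.441  0.1986 0.1471] [0.5056 0.3423 0.3351]
pred cap top [0.46647718 0.20487688 0.167508  ] tool [ 0.0614207   0.00056977 -0.00037237]
```

View pics/wrist9.png

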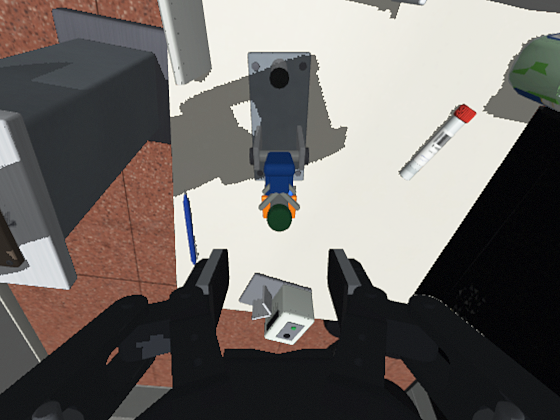

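```bash
python3 - <<'E'
from h import *
from plant import ctrl
s=ctrl.get_state()
d=load("wrist9");C=cloud(d)
Rt=R.from_quat(s["tcp_rot"]);T=Rt.inv().apply(C.reshape(-1,3)-s["eef_pos"]).reshape(420,560,3)
H,S,V=cv2.split(cv2.cvtColor(d["img"],cv2.COLOR_RGB2HSV))
m=(H>40)&(H<90)&(S>60)&(abs(T[...,1])<.015)&(abs(T[...,2])<.025)&(T[...,0]<.09)&(T[...,0]>.04)
P=T[m];print(len(P),np.percentile(P,[0,2,10,50,90,98,100],axis=0).round(4))
Q=P[(P[:,0]<np.percentile(P[:,0],10)+.003)];print(len(Q),Q.mean(0),cv2.minEnclosingCircle((Q[:,1:]*1000).astype(np.float32)))
g=PIV+.034*zc+.078*uc
move(g,lean(-20))
E
```

```text
522 [[ 0.0584 -0.0083 -0.0109]
 [ 0.0589 -0.0075 -0.0105]
 [ 0.0594 -0.0054 -0.0099]
 [ 0.0603  0.0005 -0.0042]
 [ 0.0664  0.0066  0.0029]
 [ 0.072   0.0086  0.0051]
 [ 0.0816  0.0095  0.0061]]
427 [ 0.06020596  0.00042408 -0.00254653] ((0.4999699592590332, -2.522660255432129), 8.88681411743164)
travel [0.0857, 0.0003, -0.0007] dr [-0.0006, -0.0005, 0.0007] | dist 0.086 ang 0.1 t 15.0
```

play_rows(claw=[100,100,100,100,100,100,140,180,220,255,255,255,255,255], travel=[[0.02,0,-0.002],[0.04,0.0003,-0.0025],[0.06,0.0003,-0.0025],[0.075,0.0003,-0.0025],[0.083,0.0003,-0.0025],[0.0845,0.0003,-0.0025],[0.0845,0.0003,-0.0025],[0.0845,0.0003,-0.0025],[0.0845,0.0003,-0.0025],[0.0845,0.0003,-0.0025],[0.0845,0.0003,-0.0025],[0.0845,0.0003,-0.0025],[0.0845,0.0003,-0.0025],[0.0845,0.0003,-0.0025]], dr=[[0,0,0],[0,0,0],[0,0,0],[0,0,0],[0,0,0],[0,0,0],[0,0,0],[0,0,0],[0,0,0],[0,0,0],[0,0,0],[0,0,0],[0,0,0],[0,0,0]], force=30)

```text
time: 16.4
eef_pos: [0.4681, 0.1993, 0.1465]
tcp_rot: [0.368, 0.44, -0.525, 0.629]
contact_force: [-0.2, 2.2, 6.1]
opening: 0.211
```

```bash
python3 - <<'E'
from h import *
from plant import ctrl
s=ctrl.get_state();print(s["time"],s["eef_pos"],s["contact_force"],s["opening"])
d=grab("wrist",10)
E
```

```text
16.4 [0.46811222 0.19932095 0.14654876] [-0.24190108  2.1727688   6.08640713] 0.21084337631203637
```

View pics/wrist10.png

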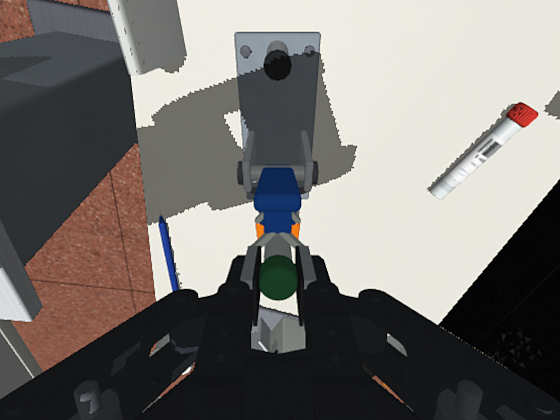

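play_rows(claw=[255,255,255,255,255,255,255,255,255,255], travel=[[-0.005,0,0.0005],[-0.015,0,0.001],[-0.03,0,0.002],[-0.05,0,0.004],[-0.07,0,0.006],[-0.09,0,0.01],[-0.11,0,0.015],[-0.125,0,0.02],[-0.13,0,0.025],[-0.13,0,0.025]], dr=[[0,0,0],[0,0,0],[0,0,0],[0,0,0],[0,0,0],[0,0,0],[0,0,0],[0,0,0],[0,0,0],[0,0,0]])

```text
time: 17.45
eef_pos: [0.4647, 0.2198, 0.2786]
tcp_rot: [0.369, 0.44, -0.524, 0.629]
contact_force: [0.3, -1.0, 0.2]
opening: 0.209
```

```bash
python3 - <<'E'
from h import *
from plant import ctrl
s=ctrl.get_state();print(s["time"],s["eef_pos"],s["contact_force"],s["opening"])
b=grab("side",11);a=grab("scene",11)
crop(b,150,40,310,200,4,"c11d.png")
move([.43,-.09,.26],down(YAW))
move([.43,-.09,.26],down(YAW-25))
E
```

```text
17.45 [0.46467046 0.21978052 0.27858335] [ 0.25383558 -1.04632542  0.18572388] 0.20894184219541254
travel [0.1174, -0.0884, 0.275] dr [-0.001, 0.3483, 0.0003] | dist 0.312 ang 20.0 t 17.55
travel [0.1174, -0.0884, 0.275] dr [0.4309, 0.3428, -0.0757] | dist 0.312 ang 31.8 t 17.55
```

View pics/c11d.png

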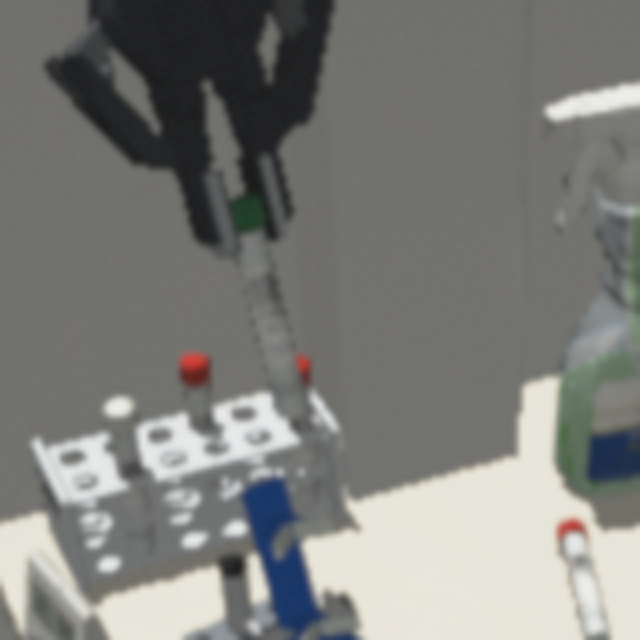

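```bash
python3 - <<'E'
from h import *
move([.44,-.088,.24],down(-13))
E
```

```text
travel [0.1361, -0.0782, 0.268] dr [0.4016, 0.3436, -0.0706] | dist 0.311 ang 30.5 t 17.55
```

play_rows(claw=[255,255,255,255,255,255,255,255,255,255,255,255,255,255,255,255], travel=[[0.003,-0.005,0.015],[0.01,-0.012,0.04],[0.02,-0.019,0.065],[0.032,-0.026,0.09],[0.045,-0.033,0.115],[0.058,-0.04,0.14],[0.071,-0.047,0.165],[0.085,-0.054,0.19],[0.1,-0.061,0.215],[0.113,-0.068,0.238],[0.126,-0.074,0.258],[0.136,-0.078,0.268],[0.136,-0.078,0.268],[0.136,-0.078,0.268],[0.136,-0.078,0.268],[0.136,-0.078,0.268]], dr=[[0.02,0.017,-0.003],[0.06,0.051,-0.01],[0.1,0.085,-0.018],[0.14,0.12,-0.025],[0.18,0.154,-0.032],[0.22,0.188,-0.039],[0.26,0.222,-0.046],[0.3,0.257,-0.053],[0.34,0.291,-0.06],[0.37,0.317,-0.065],[0.395,0.338,-0.07],[0.4016,0.3436,-0.0706],[0.4016,0.3436,-0.0706],[0.4016,0.3436,-0.0706],[0.4016,0.3436,-0.0706],[0.4016,0.3436,-0.0706]])

```text
time: 19.15
eef_pos: [0.4403, -0.0871, 0.2403]
tcp_rot: [0.553, 0.441, -0.553, 0.441]
contact_force: [-0.3, -0.3, -1.3]
opening: 0.208
```

```bash
python3 - <<'E'
from h import *
from plant import ctrl
s=ctrl.get_state();print(s["time"],s["eef_pos"],R.from_quat(s["tcp_rot"]).as_matrix().round(4).tolist(),s["opening"])
b=grab("side",12);a=grab("scene",12);w=grab("wrist",12)
crop(b,220,160,400,340,4,"c12d.png");crop(a,280,120,420,290,4,"c12s.png")
E
```

```text
19.15 [ 0.44030272 -0.08711896  0.24025802] [[0.0002, 0.9747, -0.2235], [0.0, -0.2235, -0.9747], [-1.0, 0.0002, -0.0001]] 0.20792360036239754
```

View pics/c12d.png

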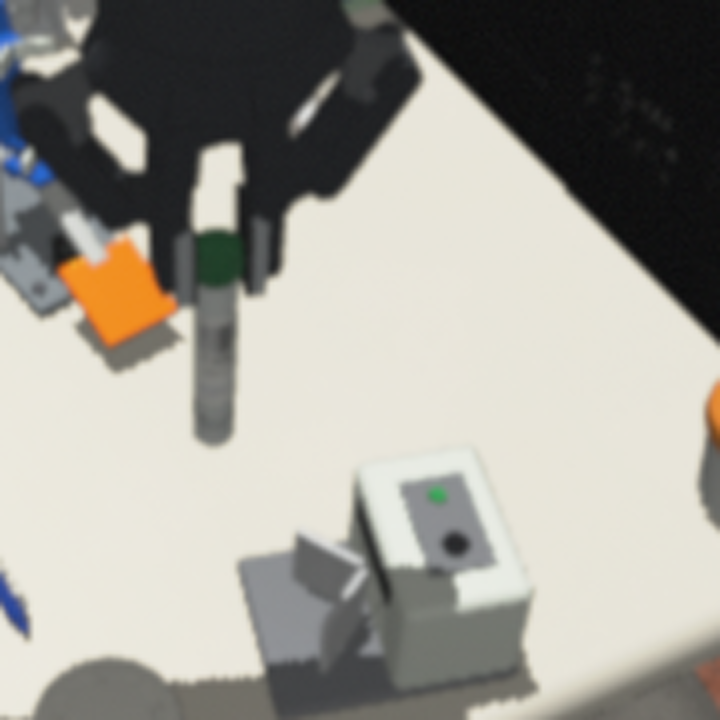

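View pics/c12s.png

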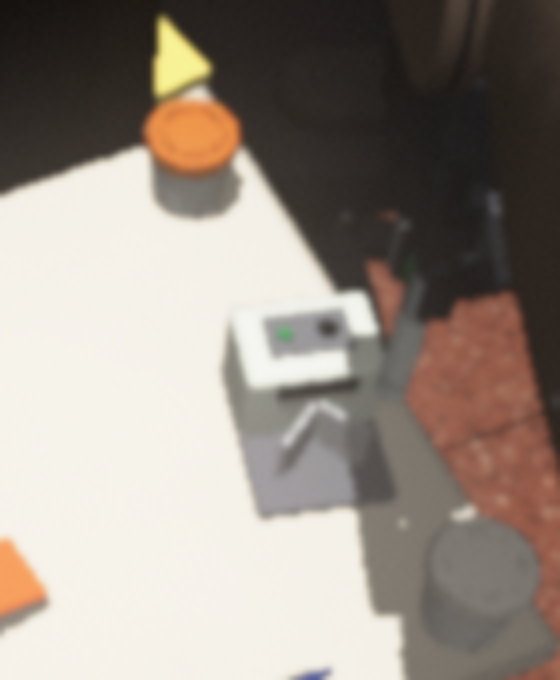

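View pics/wrist12.png

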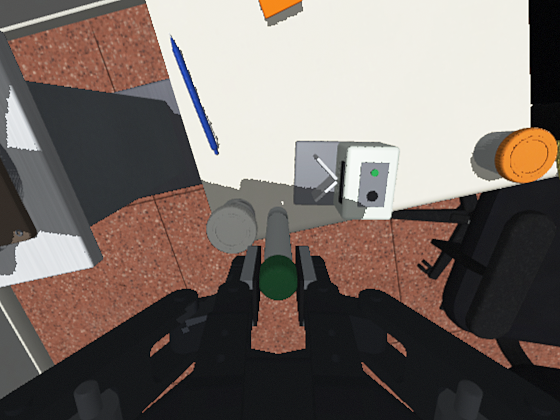

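```bash
python3 - <<'E'
from h import *
d=load("wrist12");crop(d,280,125,410,235,6,"c12w.png")
C=cloud(d);z=C[...,2];x=C[...,0];y=C[...,1]
roi=(x>.42)&(x<.62)&(y<-.02)&(y>-.2)
def rep(m,n):
    m=m.astype(np.uint8);N,L,st,ce=cv2.connectedComponentsWithStats(m);i=1+np.argmax(st[1:,4]);P=C[L==i]
    print(n,st[i],cv2.minAreaRect((P[:,:2]*1000).astype(np.float32)))
rep(roi&(z>.062)&(z<.07),"box top");rep(roi&(z>.041)&(z<.051),"V top");rep(roi&(z>.0045)&(z<.012),"plate");
# V top pts along line fits
m=roi&(z>.043)&(z<.05);P=C[m]
np.save("v.npy",P);print(len(P))
E
```

```text
box top [ 340  146   60   74 3690] ((538.3212890625, -106.66802215576172), (82.42848205566406, 59.51399230957031), 76.9350814819336)
V top [314 158  24  44 230] ((495.57244873046875, -96.30540466308594), (50.83625411987305, 25.728271484375), 76.49691009521484)
plate [ 293  141   48   65 2250] ((487.7221984863281, -94.98783874511719), (84.45308685302734, 55.951812744140625), 75.04475402832031)
265
```

View pics/c12w.png

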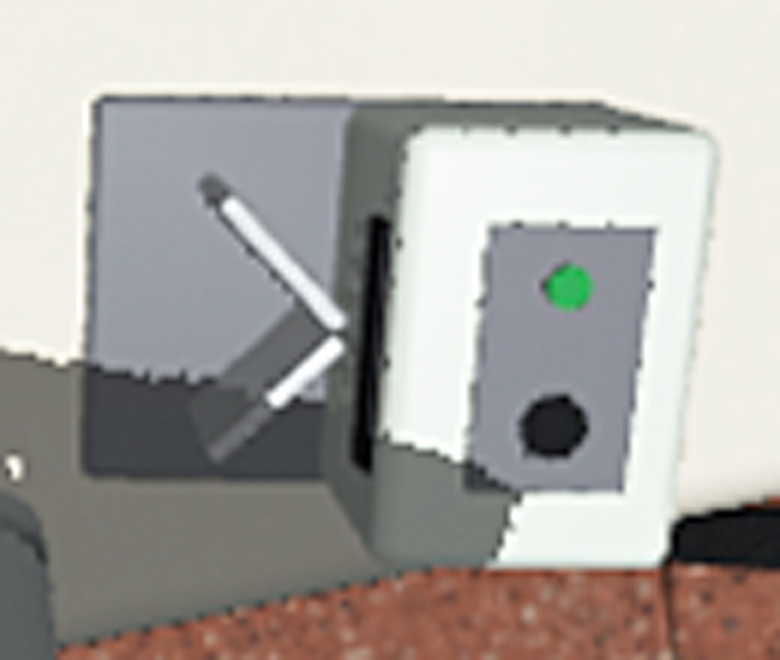

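```bash
python3 - <<'E'
from h import *
a=load("scene12");b=load("side12");w=load("wrist12")
f=lambda q,o,k:[o[0]+q[0]/k-.5+.5/k,o[1]+q[1]/k-.5+.5/k]
print("side box",[plane(b,[f(q,(220,160),4)],.066)[0].round(4) for q in((357,465),(473,447),(530,590))])
print("scene box",[plane(a,[f(q,(280,120),4)],.066)[0].round(4) for q in((232,312),(365,292),(247,385))])
print("side apex+ends",[plane(b,[f(q,(220,160),4)],.046)[0].round(4) for q in((366,570),(300,535),(330,628))])
print("scene apex+ends",[plane(a,[f(q,(280,120),4)],.046)[0].round(4) for q in((320,404),(288,444),(345,417))])
print("wrist apex",[plane(w,[f(q,(280,125),6)],.046)[0].round(4) for q in((335,333),(210,185),(225,450))])
print("wrist plate corners",[plane(w,[f(q,(280,125),6)],.008)[0].round(4) for q in((97,97),(82,475))])
p0=plane(b,[f(q,(220,160),4) for q in((242,563),(270,665+30))],.008);print("side plate",p0)
x=np.array([np.cos(np.radians(-13)),np.sin(np.radians(-13)),0])
print("seat pred apex-11", )
E
```

```text
side box [array([ 0.5239, -0.0631,  0.066 ]), array([ 0.5759, -0.0767,  0.066 ]), array([ 0.5574, -0.1517,  0.066 ])]
scene box [array([ 0.5744, -0.0755,  0.066 ]), array([ 0.5573, -0.1545,  0.066 ]), array([ 0.5248, -0.0607,  0.066 ])]
side apex+ends [array([ 0.5083, -0.1018,  0.046 ]), array([ 0.491 , -0.0731,  0.046 ]), array([ 0.4803, -0.1207,  0.046 ])]
scene apex+ends [array([ 0.5078, -0.1015,  0.046 ]), array([ 0.4906, -0.072 ,  0.046 ]), array([ 0.4943, -0.1106,  0.046 ])]
wrist apex [array([ 0.5063, -0.099 ,  0.046 ]), array([ 0.488 , -0.0655,  0.046 ]), array([ 0.4811, -0.1174,  0.046 ])]
wrist plate corners [array([ 0.472 , -0.0481,  0.008 ]), array([ 0.4519, -0.1276,  0.008 ])]
side plate [[ 0.47369575 -0.05183193  0.008     ]
 [ 0.45433055 -0.11824668  0.008     ]]
seat pred apex-11
```

```bash
python3 - <<'E'
from h import *
from plant import ctrl
s=ctrl.get_state();Rt=R.from_quat(s["tcp_rot"])
d=load("wrist12");C=cloud(d);T=Rt.inv().apply(C.reshape(-1,3)-s["eef_pos"]).reshape(420,560,3)
H,S,V=cv2.split(cv2.cvtColor(d["img"],cv2.COLOR_RGB2HSV))
m=(H>40)&(H<90)&(S>60)&(abs(T[...,1])<.015)&(abs(T[...,2])<.03)&(T[...,0]<.02)&(T[...,0]>-.06)
P=T[m];print(len(P),np.percentile(P,[0,2,10,50,90,98,100],axis=0).round(4))
Q=P[P[:,0]<np.percentile(P[:,0],10)+.003];print(Q.mean(0),cv2.minEnclosingCircle((Q[:,1:]*1000).astype(np.float32)))
# body points (in front of cap, between)
m=(abs(T[...,1])<.009)&(T[...,0]>.005)&(T[...,0]<.1)&(abs(T[...,2])<.03);vs=np.argwhere(m)
for v in range(vs[:,0].min(),vs[:,0].max()+1,4):
    q=T[v,m[v]];print(v,len(q),q.mean(0).round(4),"nearest z",q[:,2].min().round(4)) if len(q) else 0
# other cameras: axis fit of tube
for n in("scene12","side12"):
    e=load(n);C=cloud(e);T2=Rt.inv().apply(C.reshape(-1,3)-s["eef_pos"]).reshape(420,560,3)
    m=(abs(T2[...,1])<.013)&(abs(T2[...,2])<.02)&(T2[...,0]>.01)&(T2[...,0]<.1)
    P=T2[m]
    if len(P)>20:
        print(n,len(P));
        for lo in np.arange(.01,.09,.015):
            q=P[(P[:,0]>lo)&(P[:,0]<lo+.015)]
            if len(q)>3: print(round(lo,3),len(q),q.mean(0).round(4))
        print("max x",np.percentile(P[:,0],98))
E
```

```text
1429 [[-0.0265 -0.0094 -0.0094]
 [-0.0241 -0.0087 -0.0088]
 [-0.0236 -0.0068 -0.0082]
 [-0.0226 -0.0002 -0.0032]
 [-0.0142  0.0063  0.0045]
 [-0.0107  0.0083  0.007 ]
 [-0.0033  0.0086  0.0084]]
[-0.02284577 -0.00033062 -0.00098673] ((-0.31598326563835144, -1.0450948476791382), 9.799072265625)
207 7 [ 0.0771 -0.001  -0.0067] nearest z -0.0071
211 17 [ 0.069  -0.001  -0.0061] nearest z -0.0072
215 19 [ 0.0604 -0.0009 -0.0058] nearest z -0.0072
219 21 [ 0.0525 -0.0009 -0.0055] nearest z -0.0074
223 21 [ 0.0435 -0.0009 -0.0058] nearest z -0.0076
227 22 [ 0.0365 -0.0005 -0.0056] nearest z -0.0073
231 23 [ 0.0292 -0.0009 -0.0057] nearest z -0.0075
235 24 [ 0.0233 -0.0005 -0.0055] nearest z -0.0074
239 25 [ 0.0171 -0.0008 -0.0055] nearest z -0.0078
243 25 [ 0.0107 -0.0008 -0.0058] nearest z -0.0074
247 11 [ 0.0085 -0.0009 -0.0043] nearest z -0.0059
251 3 [ 0.0077 -0.0031 -0.0022] nearest z -0.0029
scene12 167
0.01 37 [ 0.0183 -0.0036 -0.0028]
0.025 39 [ 0.0325 -0.0041 -0.002 ]
0.04 38 [ 0.0472 -0.004  -0.0019]
0.055 37 [ 0.0622 -0.004  -0.0027]
0.07 16 [ 0.0738 -0.0041 -0.0018]
max x 0.07550272129739583
side12 325
0.01 74 [ 0.0177 -0.0001  0.0074]
0.025 72 [ 0.0324 -0.0004  0.0074]
0.04 71 [ 0.0474 -0.0013  0.0072]
0.055 70 [ 0.0627 -0.0011  0.0067]
0.07 38 [ 0.0745 -0.0014  0.0065]
max x 0.07722126392862565
```

```bash
python3 - <<'E'
from h import *
move([.4721,-.0919,.12],down(-13));move([.4721,-.0919,.089],down(-13))
E
```

```text
travel [0.1204, 0.0319, -0.0027] dr [0.0012, 0.0001, -0.0004] | dist 0.125 ang 0.1 t 19.3
travel [0.1514, 0.0319, -0.0027] dr [0.0012, 0.0001, -0.0004] | dist 0.155 ang 0.1 t 19.3
```

play_rows(claw=[255,255,255,255,255,255,255,255,255,255], travel=[[0.02,0.01,-0.001],[0.05,0.02,-0.002],[0.08,0.03,-0.0027],[0.105,0.032,-0.0027],[0.122,0.032,-0.0027],[0.136,0.032,-0.0027],[0.146,0.032,-0.0027],[0.1514,0.032,-0.0027],[0.1514,0.032,-0.0027],[0.1514,0.032,-0.0027]], dr=[[0,0,0],[0,0,0],[0,0,0],[0,0,0],[0,0,0],[0,0,0],[0,0,0],[0,0,0],[0,0,0],[0,0,0]])

```text
time: 20.3
eef_pos: [0.4727, -0.0921, 0.0897]
tcp_rot: [0.553, 0.44, -0.553, 0.441]
contact_force: [-0.8, -0.2, -0.0]
opening: 0.211
```

```bash
python3 - <<'E'
from h import *
from plant import ctrl
s=ctrl.get_state();print(s["time"],s["eef_pos"],s["contact_force"])
b=grab("side",13);a=grab("scene",13);w=grab("wrist",13)
crop(b,240,200,360,320,6,"c13d.png");crop(a,310,150,400,260,6,"c13s.png")
E
```

```text
20.3 [ 0.4727455  -0.09213022  0.08974082] [-0.78299591 -0.16687892 -0.03318079]
```

View pics/c13d.png

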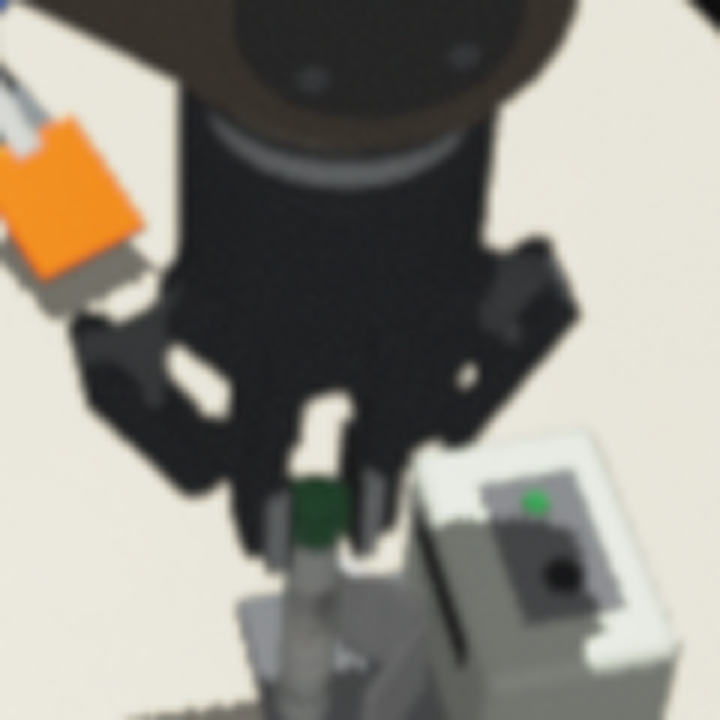

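View pics/c13s.png

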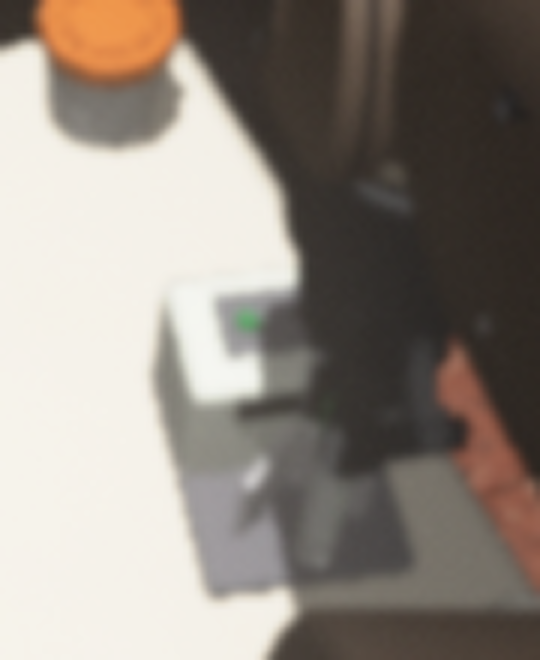

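View pics/wrist13.png

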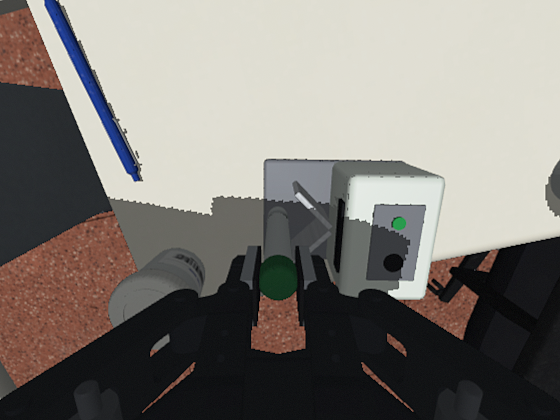

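```bash
python3 - <<'E'
from h import *
from plant import ctrl
s=ctrl.get_state();Rt=R.from_quat(s["tcp_rot"])
d=load("wrist13");C=cloud(d);T=Rt.inv().apply(C.reshape(-1,3)-s["eef_pos"]).reshape(420,560,3)
crop(d,260,150,360,290,5,"c13w.png")
m=(C[...,2]>.042)&(C[...,2]<.05)&(T[...,1]>.005)&(T[...,1]<.045)&(abs(T[...,2])<.04)
P=T[m]*1000;print(len(P))
for lo in range(-32,34,4):
    q=P[(P[:,2]>lo)&(P[:,2]<=lo+4)]
    if len(q): print(lo,len(q),"y min/max",q[:,1].min().round(1),q[:,1].max().round(1))
E
```

```text
681
-32 16 y min/max 40.0 40.5
-28 57 y min/max 10.6 40.4
-24 61 y min/max 11.8 40.3
-20 51 y min/max 16.3 24.1
-16 61 y min/max 19.3 39.9
-12 55 y min/max 23.4 32.0
-8 55 y min/max 5.3 35.7
-4 32 y min/max 5.3 35.7
0 64 y min/max 7.3 39.5
4 62 y min/max 24.8 34.1
8 62 y min/max 21.0 29.4
12 21 y min/max 20.9 39.5
20 17 y min/max 9.9 39.3
28 15 y min/max 39.1 39.7
32 12 y min/max 39.1 39.4
```

View pics/c13w.png

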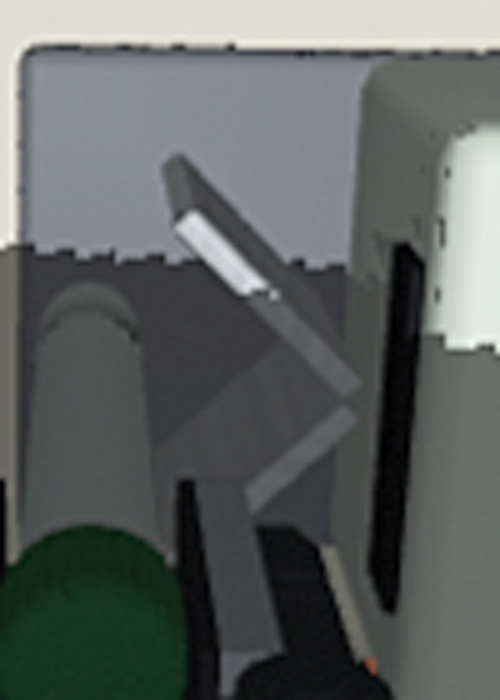

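play_rows(claw=[255,255,255,255,255,255,255,255], travel=[[0.001,0.005,0],[0.002,0.01,0],[0.0025,0.014,0],[0.0025,0.018,0],[0.0025,0.02,0],[0.0025,0.0215,0],[0.0025,0.0215,0],[0.0025,0.0215,0]], dr=[[0,0,0],[0,0,0],[0,0,0],[0,0,0],[0,0,0],[0,0,0],[0,0,0],[0,0,0]])

```text
time: 21.25
eef_pos: [0.4933, -0.0969, 0.0881]
tcp_rot: [-0.553, -0.441, 0.553, -0.44]
contact_force: [-4.0, 2.2, 7.6]
opening: 0.21
```

play_rows(claw=[255,255,255,255], travel=[[0,0.001,0],[0,0.002,0],[0,0.002,0],[0,0.002,0]], dr=[[0,0,0],[0,0,0],[0,0,0],[0,0,0]])

```text
time: 21.65
eef_pos: [0.4954, -0.0973, 0.0881]
tcp_rot: [-0.553, -0.441, 0.553, -0.44]
contact_force: [-1.3, 0.8, 2.7]
opening: 0.209
```

play_rows(claw=[255,255,255], travel=[[0,0.001,0],[0,0.001,0],[0,0.001,0]], dr=[[0,0,0],[0,0,0],[0,0,0]])

```text
time: 21.95
eef_pos: [0.4959, -0.0973, 0.0881]
tcp_rot: [-0.552, -0.441, 0.554, -0.44]
contact_force: [-3.5, 2.8, 4.8]
opening: 0.211
```

```bash
python3 - <<'E'
from h import *
from plant import ctrl
s=ctrl.get_state();print(s["time"],s["eef_pos"],s["contact_force"],s["wrist_torque"])
b=grab("side",14);a=grab("scene",14);w=grab("wrist",14)
crop(w,260,150,360,290,5,"c14w.png");crop(b,260,240,360,330,7,"c14d.png")
E
```

```text
21.95 [ 0.49594309 -0.09725652  0.08813134] [-3.52835994  2.80219989  4.81646851] [ 0.33051317  0.69866544 -0.03260561]
```

View pics/c14w.png

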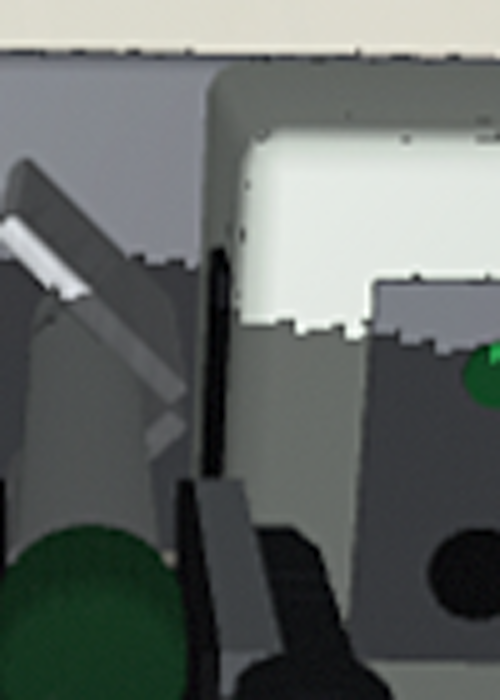

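View pics/c14d.png

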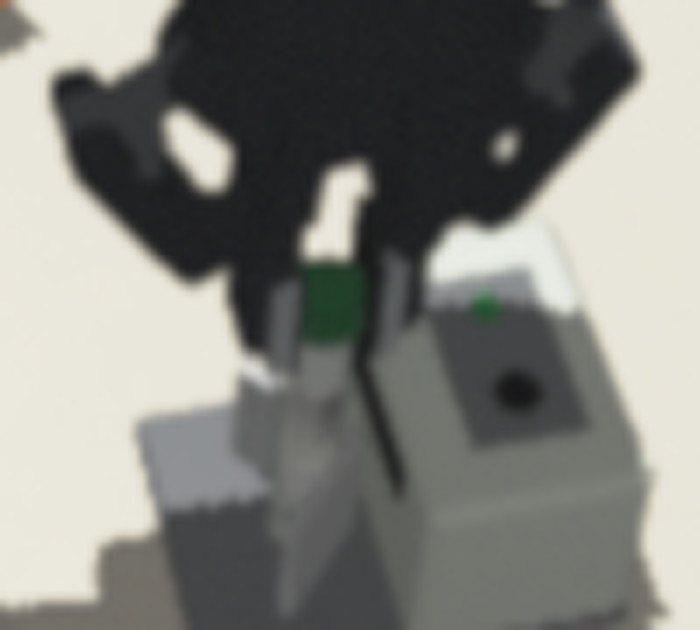

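play_rows(claw=[255,255,255,255], travel=[[0,0.0005,-0.0007],[0,0.001,-0.001],[0,0.001,-0.001],[0,0.001,-0.001]], dr=[[0,0,0],[0,0,0],[0,0,0],[0,0,0]])

```text
time: 22.5
eef_pos: [0.497, -0.0965, 0.0881]
tcp_rot: [-0.552, -0.442, 0.554, -0.44]
contact_force: [-4.8, 1.6, 6.1]
opening: 0.208
```

```bash
cat > st.py <<'E'
from h import *
from plant import ctrl
s=ctrl.get_state();Rt=R.from_quat(s["tcp_rot"]);print(s["time"],s["eef_pos"],"F tool",Rt.inv().apply(s["contact_force"]).round(2),"M tool",Rt.inv().apply(s["wrist_torque"]).round(3))
E
python3 st.py
```

```text
22.5 [ 0.49698801 -0.09650245  0.08812892] F tool [-6.04 -5.02 -0.46] M tool [ 0.065  0.147 -0.984]
```

play_rows(claw=[255,255,255], travel=[[0,0.001,0],[0,0.001,0],[0,0.001,0]], dr=[[0,0,0],[0,0,0],[0,0,0]])

```text
time: 22.8
eef_pos: [0.4974, -0.0965, 0.0881]
tcp_rot: [-0.552, -0.442, 0.554, -0.439]
contact_force: [-5.2, 2.8, 6.9]
opening: 0.209
```

```bash
python3 st.py
```

```text
22.8 [ 0.49735784 -0.09649097  0.08811121] F tool [-6.84 -5.69 -1.53] M tool [ 0.012  0.183 -1.184]
```

play_rows(claw=[255,255,255], travel=[[-0.0006,0,0],[-0.0008,0,0],[-0.0008,0,0]], dr=[[0,0,0],[0,0,0],[0,0,0]])

```text
time: 23.1
eef_pos: [0.497, -0.0965, 0.0882]
tcp_rot: [-0.552, -0.442, 0.554, -0.439]
contact_force: [-1.8, 0.0, -0.2]
opening: 0.21
```

```bash
python3 st.py
```

```text
23.1 [ 0.4970397  -0.09645232  0.08823859] F tool [ 0.21 -1.73  0.35] M tool [ 0.004  0.053 -0.586]
```

play_rows(claw=[255,255,255,255], travel=[[0,0.001,0],[0,0.0015,0],[0,0.0015,0],[0,0.0015,0]], dr=[[0,0,0],[0,0,0],[0,0,0],[0,0,0]])

```text
time: 23.5
eef_pos: [0.4977, -0.0966, 0.0882]
tcp_rot: [-0.551, -0.443, 0.555, -0.438]
contact_force: [-5.5, 1.5, 3.7]
opening: 0.208
```

```bash
python3 st.py
```

```text
23.5 [ 0.49772575 -0.09660915  0.0881993 ] F tool [-3.61 -5.76 -0.22] M tool [ 0.009  0.07  -1.153]
```

```bash
cat > tilt.py <<'E'
import sys
from h import *
from plant import ctrl
tag=sys.argv[1];cx,cy=float(sys.argv[2]),float(sys.argv[3])
x=np.array([np.cos(np.radians(-13)),np.sin(np.radians(-13)),0]);y=np.array([-x[1],x[0],0])
for n in("scene","side","wrist"):
    d=grab(n,tag);C=cloud(d)-np.array([cx,cy,0]);A=C@x;B=C@y;Z=C[...,2]
    m=(abs(A)<.013)&(abs(B)<.013)&(Z>.012)&(Z<.12)
    for lo in np.arange(.012,.115,.015):
        q=m&(Z>lo)&(Z<=lo+.015)
        if q.sum()>4: print(n,round(lo,3),q.sum(),"A",(A[q].mean()*1000).round(1),(A[q].min()*1000).round(1),(A[q].max()*1000).round(1),"B",(B[q].mean()*1000).round(1),(B[q].min()*1000).round(1),(B[q].max()*1000).round(1),"rng")
crop(load("wrist"+tag),200,150,360,290,5,f"c{tag}w.png");crop(load("side"+tag),260,230,360,330,6,f"c{tag}d.png");crop(load("scene"+tag),310,150,400,260,6,f"c{tag}s.png")
E
python3 tilt.py 15 .4977 -.0966
```

```text
side 0.012 28 A -0.9 -9.8 11.0 B -5.8 -12.9 13.0 rng
side 0.027 45 A -1.3 -9.4 11.6 B -6.6 -12.3 1.6 rng
side 0.042 66 A -0.3 -9.0 11.1 B -6.6 -12.6 2.6 rng
side 0.057 45 A -2.6 -8.2 5.8 B -6.8 -10.1 -1.3 rng
side 0.072 48 A -1.4 -7.8 6.5 B -7.5 -10.4 -0.3 rng
side 0.087 63 A 1.0 -12.8 12.5 B -9.0 -12.6 -2.1 rng
side 0.102 141 A 2.0 -12.8 12.9 B -4.6 -12.4 10.5 rng
wrist 0.012 106 A 2.0 -10.9 10.9 B 6.9 1.3 13.0 rng
wrist 0.027 172 A 0.7 -10.6 10.9 B 6.0 -3.4 13.0 rng
wrist 0.042 400 A 2.0 -10.1 12.6 B 5.0 -7.4 12.9 rng
wrist 0.057 248 A -0.2 -9.7 12.8 B 5.3 -4.6 12.5 rng
wrist 0.072 283 A -1.5 -9.2 6.7 B 5.6 -1.5 7.7 rng
wrist 0.087 459 A -0.3 -12.9 12.9 B 7.6 -10.7 12.0 rng
wrist 0.102 1778 A -0.1 -12.9 13.0 B 3.1 -10.8 11.9 rng
```

View pics/c15w.png

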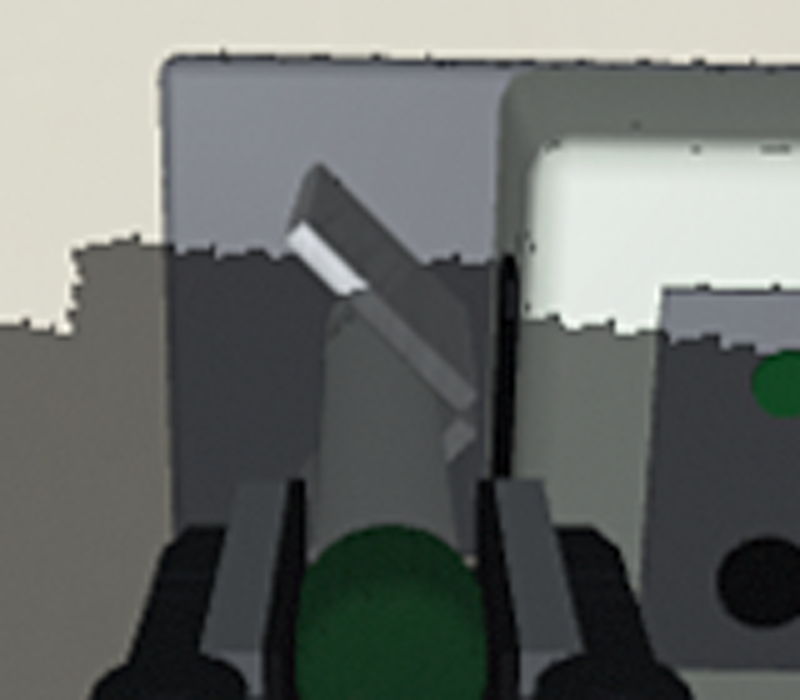

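View pics/c15d.png

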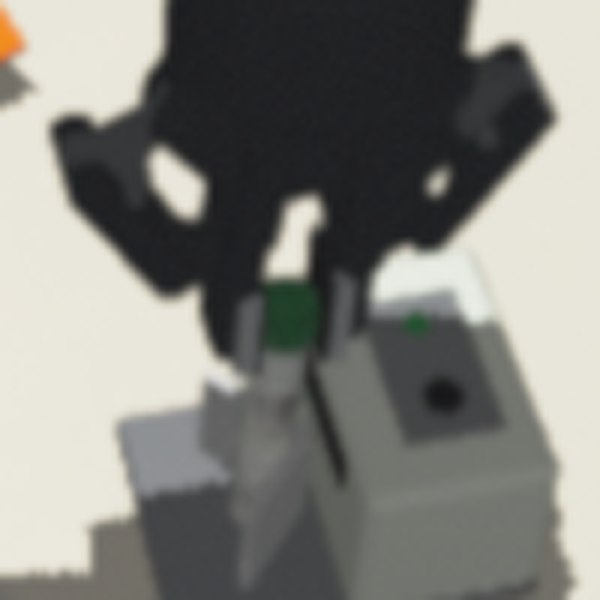

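View pics/c15s.png

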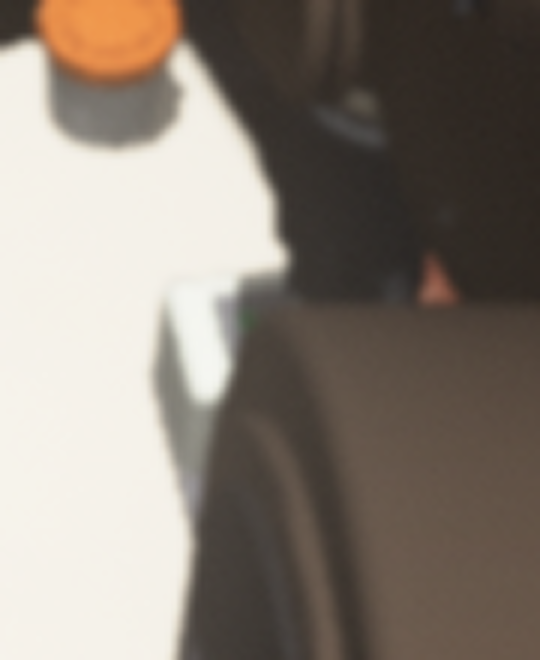

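play_rows(claw=[255,255,255,255], travel=[[0,-0.0007,0],[0,-0.001,0],[0,-0.001,0],[0,-0.001,0]], dr=[[0,0,0.015],[0,0,0.032],[0,0,0.032],[0,0,0.032]])

```text
time: 24.05
eef_pos: [0.4964, -0.0963, 0.0881]
tcp_rot: [0.558, 0.435, -0.548, 0.447]
contact_force: [-4.9, 1.1, 2.8]
opening: 0.209
```

```bash
python3 st.py; python3 tilt.py 16 .4977 -.0966
```

```text
24.05 [ 0.49641265 -0.09629991  0.0881363 ] F tool [-2.95 -5.   -0.01] M tool [-0.016  0.03  -1.092]
scene 0.087 8 A 9.6 7.9 11.3 B 8.6 5.2 11.7 rng
scene 0.102 26 A 4.9 -12.9 12.0 B 8.4 3.5 11.9 rng
side 0.012 26 A -1.2 -9.2 10.8 B -5.5 -12.5 12.9 rng
side 0.027 39 A -0.7 -8.8 11.7 B -6.6 -12.7 0.6 rng
side 0.042 65 A -0.1 -9.2 11.1 B -6.7 -11.7 1.3 rng
side 0.057 51 A -3.0 -9.3 6.4 B -6.7 -10.7 1.0 rng
side 0.072 45 A -2.7 -8.8 5.1 B -7.4 -10.2 -3.2 rng
side 0.087 61 A 0.1 -13.0 12.7 B -9.0 -12.1 -1.8 rng
side 0.102 142 A 1.2 -12.9 12.7 B -4.9 -12.8 8.3 rng
wrist 0.012 95 A 1.2 -10.5 10.7 B 6.6 -1.6 12.9 rng
wrist 0.027 172 A 0.6 -10.4 10.8 B 5.9 -3.7 13.0 rng
wrist 0.042 412 A 2.1 -10.4 12.7 B 4.9 -7.1 13.0 rng
wrist 0.057 262 A -0.3 -10.3 13.0 B 5.3 -3.0 12.3 rng
wrist 0.072 283 A -2.5 -9.9 5.3 B 5.7 0.6 7.7 rng
wrist 0.087 459 A -0.6 -13.0 13.0 B 7.7 -10.0 11.8 rng
wrist 0.102 1764 A -1.1 -13.0 13.0 B 3.1 -11.1 11.9 rng
```

play_rows(claw=[230,205,190,170,150,130,110,110,110], travel=[[0,0,0],[0,0,0],[0,0,0],[0,0,0],[0,0,0],[0,0,0],[0,0,0],[0,0,0],[0,0,0]], dr=[[0,0,0],[0,0,0],[0,0,0],[0,0,0],[0,0,0],[0,0,0],[0,0,0],[0,0,0],[0,0,0]])

```text
time: 25.1
eef_pos: [0.4965, -0.0963, 0.0881]
tcp_rot: [0.558, 0.435, -0.548, 0.447]
contact_force: [0.4, 0.6, -0.2]
opening: 0.567
```

```bash
python3 st.py; python3 tilt.py 17 .4977 -.0966
```

```text
25.1 [ 0.49653432 -0.09631496  0.08812428] F tool [ 0.2   0.27 -0.73] M tool [-0.005  0.069  0.014]
scene 0.102 25 A -4.2 -10.3 5.3 B 4.9 -8.4 8.8 rng
side 0.012 28 A -0.1 -9.5 10.6 B -7.3 -12.8 -2.0 rng
side 0.027 45 A -1.2 -9.8 11.5 B -6.7 -12.2 1.5 rng
side 0.042 71 A -0.3 -10.3 10.6 B -6.5 -12.8 4.7 rng
side 0.057 45 A -3.9 -10.0 4.0 B -7.1 -9.8 -1.8 rng
side 0.072 54 A -4.4 -10.3 5.4 B -6.4 -9.8 0.9 rng
side 0.087 46 A -3.9 -11.8 4.6 B -7.2 -10.5 0.9 rng
side 0.102 108 A -3.3 -11.5 6.9 B -3.2 -10.7 7.8 rng
wrist 0.012 103 A 1.3 -10.7 10.8 B 6.6 1.4 12.9 rng
wrist 0.027 167 A 0.4 -10.3 10.9 B 6.0 -3.4 13.0 rng
wrist 0.042 431 A 1.9 -10.7 12.7 B 4.6 -10.8 12.9 rng
wrist 0.057 288 A 0.7 -10.3 13.0 B 4.3 -12.9 12.8 rng
wrist 0.072 283 A -2.6 -9.9 5.6 B 5.6 0.5 7.7 rng
wrist 0.087 297 A -2.3 -11.2 7.3 B 6.2 0.7 9.4 rng
wrist 0.102 1358 A -1.9 -11.1 7.9 B 1.7 -9.4 9.6 rng
```

View pics/c17w.png

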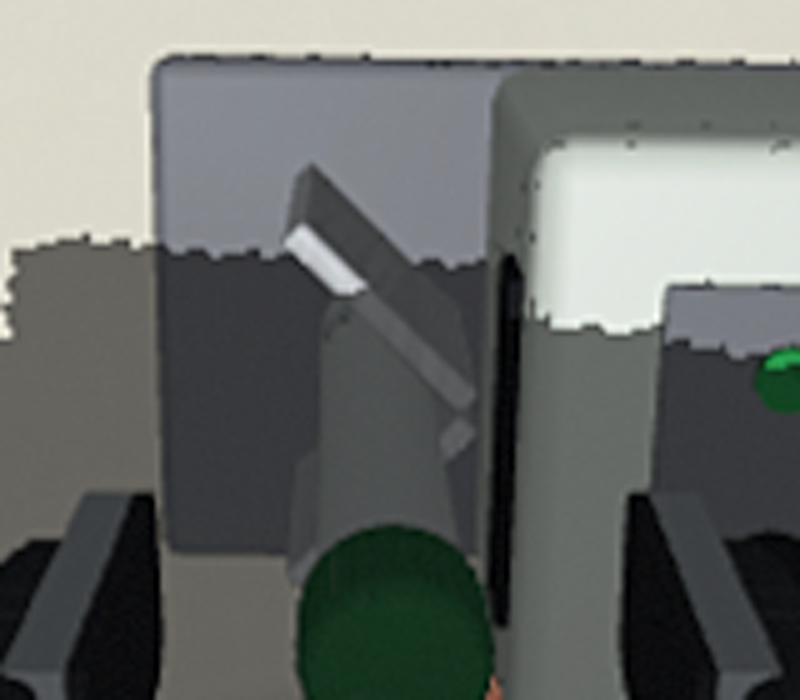

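play_rows(claw=[110,110,110,110,110,110,110,110], travel=[[-0.01,0,0],[-0.03,0,0],[-0.06,0,0],[-0.09,-0.01,0],[-0.12,-0.03,0],[-0.14,-0.05,0],[-0.15,-0.06,0],[-0.15,-0.06,0]], dr=[[0,0,0],[0,0,0],[0,0,0],[0,0,0],[0,0,0],[0,0,0],[0,0,0],[0,0,0]])

```text
time: 26.05
eef_pos: [0.4351, -0.0824, 0.2396]
tcp_rot: [0.559, 0.433, -0.547, 0.449]
contact_force: [0.9, -0.3, 0.2]
opening: 0.572
```

```bash
python3 st.py; python3 tilt.py 18 .4965 -.097
```

```text
26.05 [ 0.43507791 -0.08235853  0.23959756] F tool [-0.16  0.92  0.05] M tool [-0.037 -0.03  -0.043]
scene 0.012 37 A -3.0 -10.3 5.7 B 0.7 -12.7 11.7 rng
scene 0.027 32 A -3.7 -9.6 5.3 B 1.9 -12.5 12.3 rng
scene 0.042 41 A -2.2 -9.6 12.1 B 2.9 -11.9 11.9 rng
scene 0.057 28 A -5.4 -9.9 2.8 B 3.5 -5.1 8.4 rng
scene 0.072 25 A -5.9 -9.2 2.9 B 2.9 -5.5 8.2 rng
scene 0.087 26 A -6.7 -10.3 1.3 B 2.7 -6.5 9.7 rng
scene 0.102 63 A -3.1 -10.1 8.7 B 1.6 -8.0 10.0 rng
side 0.012 28 A 0.6 -8.3 11.6 B -7.0 -12.8 -2.4 rng
side 0.027 41 A -0.5 -8.9 12.6 B -6.5 -12.7 1.3 rng
side 0.042 74 A 1.0 -9.1 12.3 B -5.9 -13.0 5.6 rng
side 0.057 46 A -2.9 -8.9 5.0 B -6.3 -9.0 -0.4 rng
side 0.072 52 A -2.8 -9.2 6.4 B -6.1 -9.5 1.2 rng
side 0.087 47 A -2.8 -10.3 8.3 B -6.4 -9.1 -0.1 rng
side 0.102 113 A -1.5 -10.8 8.0 B -2.5 -11.8 9.1 rng
wrist 0.012 40 A -6.0 -10.2 2.9 B 3.1 -12.9 8.0 rng
wrist 0.027 45 A -5.7 -10.0 2.6 B 3.6 -12.8 7.9 rng
wrist 0.042 100 A -1.0 -9.9 11.0 B 5.5 -12.9 13.0 rng
wrist 0.057 51 A -6.2 -9.8 1.3 B 4.3 -3.1 7.7 rng
wrist 0.072 65 A -5.9 -9.7 1.2 B 4.4 -4.4 7.9 rng
wrist 0.087 46 A -6.4 -10.7 1.2 B 4.9 -4.3 9.2 rng
wrist 0.102 330 A -2.3 -10.7 7.6 B 1.1 -8.5 9.4 rng
```

View pics/c18w.png

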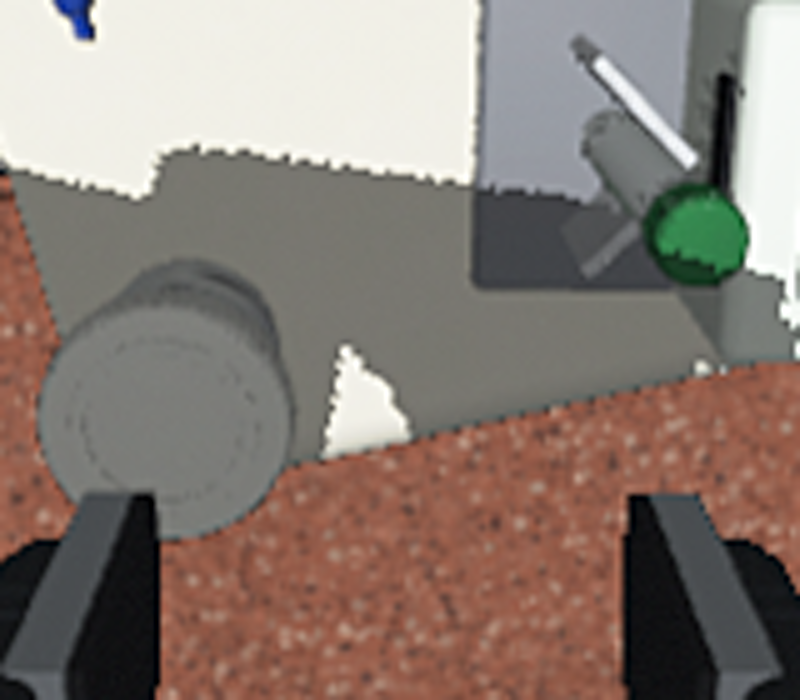

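View pics/c18d.png

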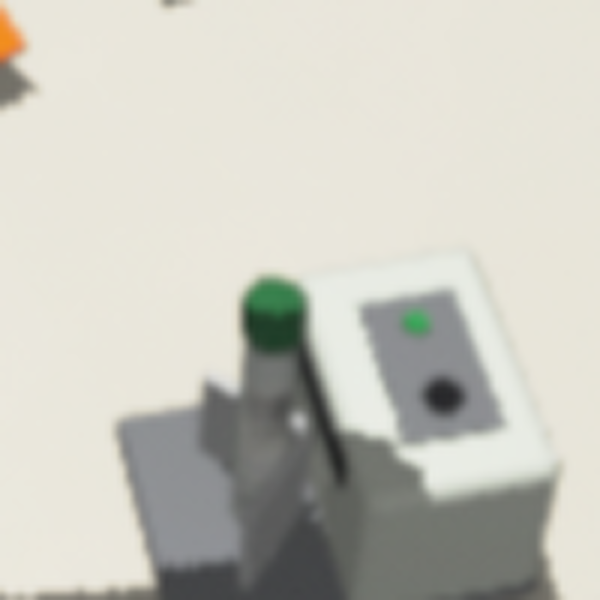

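View pics/wrist18.png

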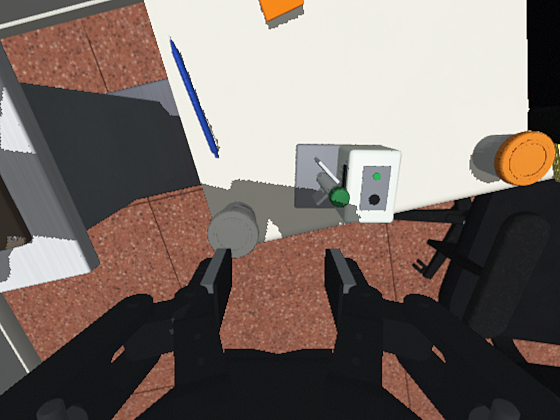

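```bash
python3 - <<'E'
from h import *
x=np.array([np.cos(np.radians(-13)),np.sin(np.radians(-13)),0]);t=np.array([.4957,-.0961,0])
for q,z in((40,.2),(40,.12)): move(t-x*q/1000+[0,0,z],lean(-8,77))
E
```

```text
travel [0.0369, 0.0216, -0.0001] dr [-1.5666, -0.0927, 0.0921] | dist 0.043 ang 90.1 t 26.2
travel [0.1169, 0.0199, -0.0001] dr [-1.5666, -0.0927, 0.0921] | dist 0.119 ang 90.1 t 26.2
```

play_rows(claw=[255,255,255,255,255,255,255,255,255,255,255,255,255,255], travel=[[0,0,0],[0,0,0],[0,0,0],[0,0,0],[0,0,0],[0,0,0],[0,0.005,0],[0,0.01,0],[0.01,0.015,0],[0.02,0.02,0],[0.03,0.0216,0],[0.037,0.0216,0],[0.037,0.0216,0],[0.037,0.0216,0]], dr=[[-0.13,-0.0075,0.0075],[-0.26,-0.015,0.015],[-0.39,-0.023,0.023],[-0.52,-0.03,0.03],[-0.65,-0.038,0.038],[-0.78,-0.046,0.046],[-0.91,-0.054,0.054],[-1.04,-0.062,0.062],[-1.17,-0.07,0.07],[-1.3,-0.077,0.077],[-1.43,-0.085,0.085],[-1.5666,-0.0927,0.0921],[-1.5666,-0.0927,0.0921],[-1.5666,-0.0927,0.0921]])

```text
time: 27.6
eef_pos: [0.4566, -0.0872, 0.1991]
tcp_rot: [0.076, 0.652, -0.086, 0.749]
contact_force: [0.4, -0.1, 1.1]
opening: -0.005
```

```bash
python3 st.py; python3 - <<'E'
from h import *
x=np.array([np.cos(np.radians(-13)),np.sin(np.radians(-13)),0]);t=np.array([.4957,-.0961,0])
d=grab("wrist",19);crop(d,200,80,360,220,5,"c19w.png")
for q,z in((40,.044),(22,.044)): move(t-x*q/1000+[0,0,z],lean(-8,77))
E
```

```text
27.6 [ 0.45657582 -0.0872093   0.19911668] F tool [-1.01 -0.01  0.58] M tool [0.014 0.027 0.016]
travel [0.1542, 0.0001, -0.0217] dr [-0.0025, -0.0009, -0.0001] | dist 0.156 ang 0.1 t 27.65
travel [0.1567, 0.0001, -0.0038] dr [-0.0025, -0.0009, -0.0001] | dist 0.157 ang 0.1 t 27.65
```

View pics/wrist19.png

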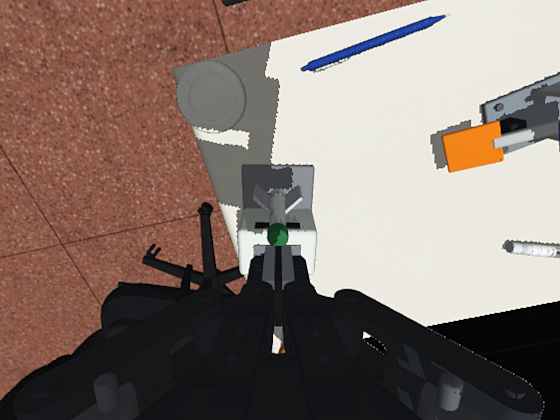

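play_rows(claw=[255,255,255,255,255,255,255,255,255], travel=[[0.03,0,-0.01],[0.06,0,-0.0217],[0.09,0,-0.0217],[0.115,0,-0.0217],[0.135,0,-0.0217],[0.147,0,-0.0217],[0.154,0,-0.0217],[0.154,0,-0.0217],[0.154,0,-0.0217]], dr=[[0,0,0],[0,0,0],[0,0,0],[0,0,0],[0,0,0],[0,0,0],[0,0,0],[0,0,0],[0,0,0]])

```text
time: 28.55
eef_pos: [0.4574, -0.0875, 0.0451]
tcp_rot: [0.075, 0.651, -0.086, 0.75]
contact_force: [-1.0, -0.1, 0.7]
opening: 0.004
```

```bash
python3 st.py; python3 - <<'E'
from h import *
x=np.array([np.cos(np.radians(-13)),np.sin(np.radians(-13)),0]);t=np.array([.4957,-.0961,0])
d=grab("wrist",20);crop(d,200,150,360,290,5,"c20w.png");b=grab("side",20);crop(b,230,210,350,330,5,"c20d.png")
for q,z in((22,.044),(18.8,.044)): move(t-x*q/1000+[0,0,z],lean(-8,77))
E
```

```text
28.55 [ 0.45741988 -0.08748658  0.04507162] F tool [-0.83 -0.34 -0.86] M tool [-0.047  0.011  0.054]
travel [0.0037, 0.0003, 0.0168] dr [-0.0026, 0.0014, 0.0003] | dist 0.017 ang 0.2 t 28.65
travel [0.0042, 0.0003, 0.02] dr [-0.0026, 0.0014, 0.0003] | dist 0.02 ang 0.2 t 28.65
```

View pics/c20w.png

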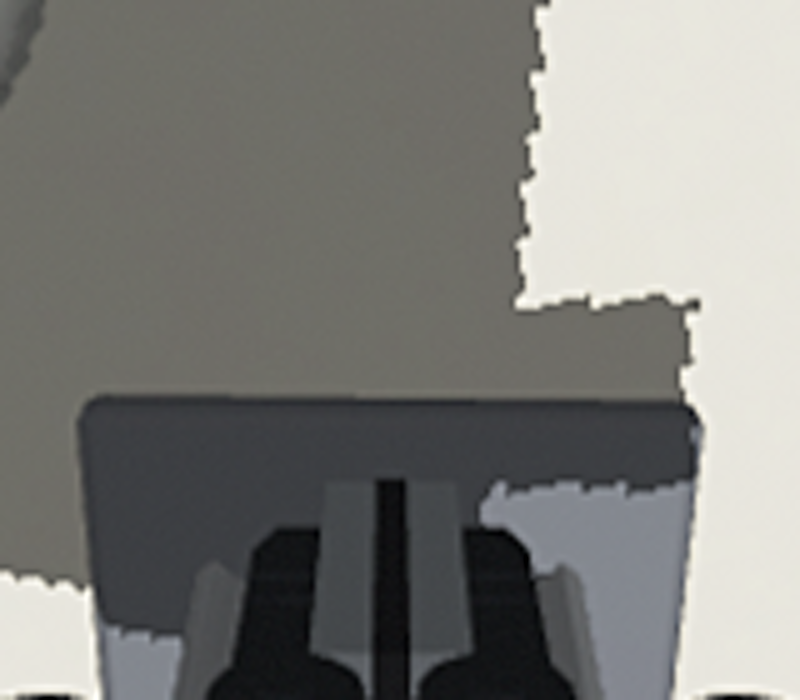

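View pics/c20d.png

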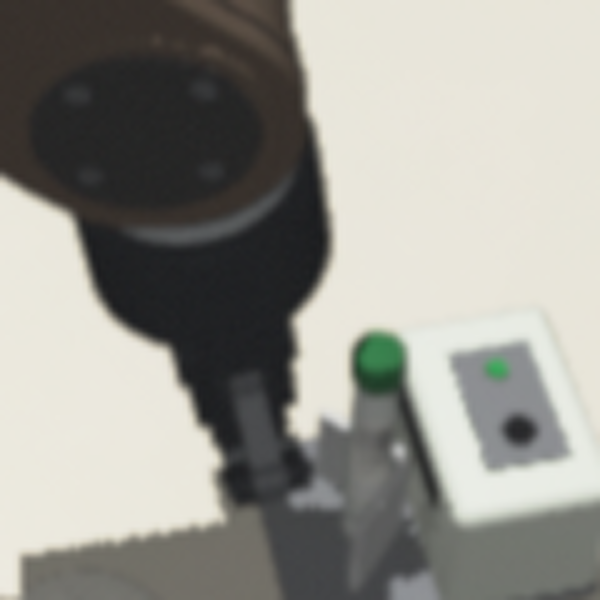

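play_rows(claw=[255,255,255,255,255,255], travel=[[0.0007,0,0.005],[0.0014,0,0.01],[0.0019,0,0.0135],[0.0023,0,0.0165],[0.0023,0,0.0165],[0.0023,0,0.0165]], dr=[[0,0,0],[0,0,0],[0,0,0],[0,0,0],[0,0,0],[0,0,0]])

```text
time: 29.25
eef_pos: [0.4737, -0.0912, 0.0452]
tcp_rot: [0.075, 0.651, -0.086, 0.75]
contact_force: [0.4, 0.7, -0.9]
opening: -0.002
```

play_rows(claw=[255,255,255], travel=[[0.0002,0,0.001],[0.0002,0,0.0015],[0.0002,0,0.0015]], dr=[[0,0,0],[0,0,0],[0,0,0]])

```text
time: 29.55
eef_pos: [0.4751, -0.0916, 0.0452]
tcp_rot: [0.075, 0.651, -0.086, 0.75]
contact_force: [-0.4, -0.1, -0.4]
opening: 0.0
```

```bash
python3 st.py; python3 - <<'E'
from h import *
b=grab("side",21);crop(b,230,210,350,330,5,"c21d.png")
E
```

```text
29.55 [ 0.47514865 -0.09158143  0.04523014] F tool [ 0.38 -0.19 -0.44] M tool [0.003 0.042 0.045]
```

View pics/c21d.png

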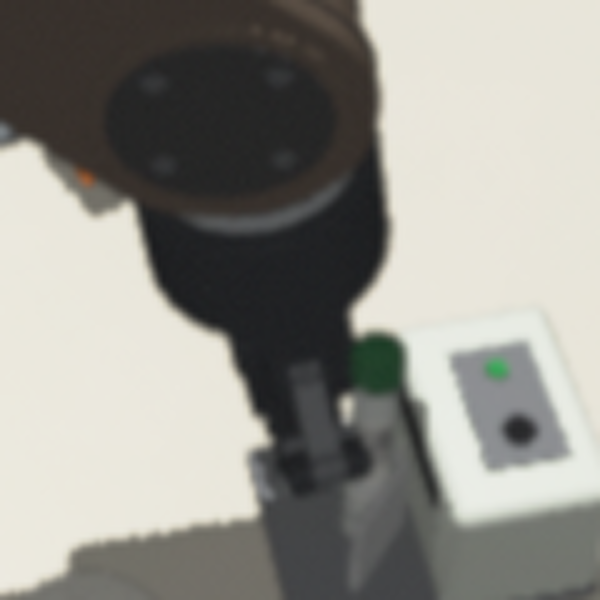

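play_rows(claw=[255,255,255], travel=[[0.0002,0,0.001],[0.0002,0,0.0015],[0.0002,0,0.0015]], dr=[[0,0,0],[0,0,0],[0,0,0]])

```text
time: 29.9
eef_pos: [0.4767, -0.092, 0.0453]
tcp_rot: [0.075, 0.651, -0.086, 0.75]
contact_force: [-0.1, 0.2, 0.3]
opening: 0.005
```

play_rows(claw=[255,255,255], travel=[[0.0001,0,0.0008],[0.0001,0,0.001],[0.0001,0,0.001]], dr=[[0,0,0],[0,0,0],[0,0,0]])

```text
time: 30.2
eef_pos: [0.4777, -0.0922, 0.0453]
tcp_rot: [0.075, 0.651, -0.086, 0.75]
contact_force: [0.9, 0.4, 0.1]
opening: -0.002
```

```bash
python3 st.py; python3 - <<'E'
from h import *
b=grab("side",22);crop(b,270,240,350,320,7,"c22d.png")
for t in("side18","side20","side21","side22"):
    d=load(t);H,S,V=cv2.split(cv2.cvtColor(d["img"],cv2.COLOR_RGB2HSV));C=cloud(d)
    m=(H>40)&(H<90)&(S>60)&(C[...,2]>.085)&(C[...,0]>.47)&(C[...,0]<.52)&(C[...,1]<-.06)
    y,x=np.where(m);print(t,m.sum(),x.mean().round(2),y.mean().round(2),x.min(),x.max(),y.min(),y.max(),C[m].mean(0).round(4))
E
```

```text
30.2 [ 0.47771048 -0.09222378  0.04534759] F tool [-0.01  0.61  0.74] M tool [-0.031  0.069 -0.001]
side18 90 305.24 281.97 301 310 277 287 [ 0.4938 -0.0995  0.109 ]
side20 91 305.52 282.09 301 310 277 287 [ 0.4941 -0.0999  0.1089]
side21 93 304.6 282.45 300 309 278 287 [ 0.492  -0.1005  0.1099]
side22 85 305.41 282.28 301 310 277 287 [ 0.493  -0.1014  0.1107]
```

play_rows(claw=[255,255,255], travel=[[0.0001,0,0.0008],[0.0001,0,0.001],[0.0001,0,0.001]], dr=[[0,0,0],[0,0,0],[0,0,0]])

```text
time: 30.55
eef_pos: [0.4783, -0.0924, 0.0452]
tcp_rot: [0.075, 0.652, -0.086, 0.75]
contact_force: [-1.4, -0.7, 1.2]
opening: -0.006
```

play_rows(claw=[255,255,255], travel=[[0.0001,0,0.0008],[0.0001,0,0.001],[0.0001,0,0.001]], dr=[[0,0,0],[0,0,0],[0,0,0]])

```text
time: 30.85
eef_pos: [0.4787, -0.0924, 0.0451]
tcp_rot: [0.075, 0.652, -0.086, 0.749]
contact_force: [-5.3, -1.2, 2.3]
opening: 0.002
```

```bash
python3 st.py; python3 - <<'E'
from h import *
b=grab("side",23);crop(b,270,240,350,320,7,"c23d.png")
for t in("side22","side23"):
    d=load(t);H,S,V=cv2.split(cv2.cvtColor(d["img"],cv2.COLOR_RGB2HSV));C=cloud(d)
    m=(H>40)&(H<90)&(S>60)&(C[...,2]>.085)&(C[...,0]>.47)&(C[...,0]<.52)&(C[...,1]<-.06)
    y,x=np.where(m);print(t,m.sum(),x.mean().round(2),y.mean().round(2),x.min(),x.max(),y.min(),y.max(),C[m].mean(0).round(4))
E
```

```text
30.85 [ 0.47866643 -0.09244358  0.04505723] F tool [-3.   -2.35 -4.56] M tool [ 0.081  0.728 -0.169]
side22 85 305.41 282.28 301 310 277 287 [ 0.493  -0.1014  0.1107]
side23 86 306.03 282.17 302 310 277 287 [ 0.4939 -0.1018  0.111 ]
```

play_rows(claw=[255,255,255,255,255,255,255,255,255,255,255,255,255,255], travel=[[-0.0001,0,-0.001],[-0.0003,0,-0.002],[-0.0007,0,-0.005],[-0.0015,0,-0.012],[-0.003,0,-0.022],[-0.01,0,-0.025],[-0.03,0,-0.025],[-0.06,0,-0.025],[-0.1,0,-0.025],[-0.14,0,-0.025],[-0.18,0,-0.025],[-0.22,0,-0.025],[-0.22,0,-0.025],[-0.22,0,-0.025]], dr=[[0,0,0],[0,0,0],[0,0,0],[0,0,0],[0,0,0],[0,0,0],[0,0,0],[0,0,0],[0,0,0],[0,0,0],[0,0,0],[0,0,0],[0,0,0],[0,0,0]])

```text
time: 32.3
eef_pos: [0.4252, -0.08, 0.2609]
tcp_rot: [0.075, 0.651, -0.087, 0.75]
contact_force: [-0.5, -0.8, -0.4]
opening: -0.004
```

```bash
python3 st.py; python3 tilt.py 24 .4965 -.097; python3 - <<'E'
from h import *
crop(load("wrist24"),220,130,330,260,5,"c24w2.png")
E
```

```text
32.3 [ 0.42520257 -0.08003785  0.26094359] F tool [ 0.36 -0.89 -0.36] M tool [0.02  0.047 0.006]
scene 0.012 35 A -3.5 -10.0 5.0 B 0.9 -13.0 11.9 rng
scene 0.027 38 A -2.9 -9.5 5.5 B 1.3 -12.4 12.6 rng
scene 0.042 41 A -1.6 -8.8 11.5 B 2.7 -12.9 12.8 rng
scene 0.057 25 A -5.3 -8.2 3.9 B 2.9 -5.2 8.1 rng
scene 0.072 26 A -5.4 -8.2 1.5 B 2.5 -6.3 8.1 rng
scene 0.087 27 A -5.5 -8.9 3.4 B 3.0 -6.6 9.3 rng
scene 0.102 66 A -2.0 -10.2 8.8 B 1.2 -8.1 9.6 rng
side 0.012 24 A 0.7 -8.3 11.9 B -6.1 -12.5 -0.9 rng
side 0.027 41 A -0.1 -8.7 12.5 B -6.4 -12.5 -0.8 rng
side 0.042 71 A 1.1 -8.4 11.8 B -5.9 -12.5 6.2 rng
side 0.057 48 A -2.6 -8.7 7.0 B -6.6 -9.5 -0.8 rng
side 0.072 54 A -2.7 -9.0 6.1 B -6.1 -10.3 2.2 rng
side 0.087 47 A -2.6 -10.1 8.0 B -6.5 -9.5 -1.2 rng
side 0.102 111 A -1.6 -10.6 7.9 B -2.5 -10.6 9.4 rng
wrist 0.012 82 A -4.5 -9.8 2.2 B 0.2 -12.5 12.5 rng
wrist 0.027 83 A -4.7 -10.0 2.6 B 0.1 -13.0 12.1 rng
wrist 0.042 103 A -3.9 -9.9 6.6 B -0.5 -12.9 13.0 rng
wrist 0.057 67 A -7.6 -9.8 -2.6 B 0.3 -7.4 7.6 rng
wrist 0.072 73 A -7.7 -9.5 -3.9 B -0.2 -7.1 7.4 rng
wrist 0.087 67 A -8.1 -10.9 -3.2 B 0.1 -8.9 9.2 rng
wrist 0.102 249 A -3.9 -11.1 6.9 B 0.1 -8.6 9.1 rng
```

View pics/c24w2.png

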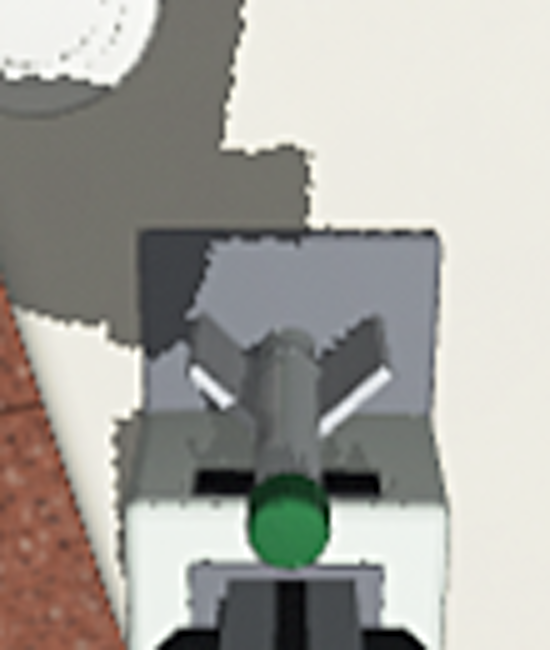

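View pics/side24.png

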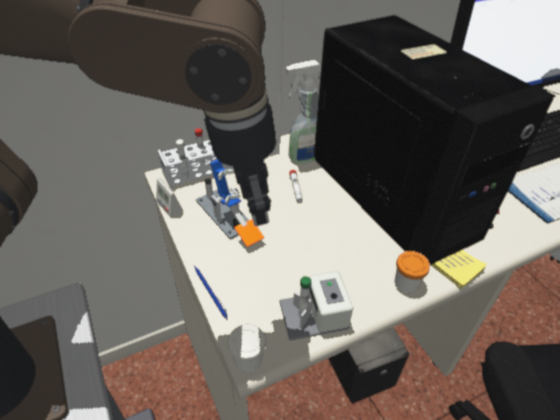

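View pics/scene24.png

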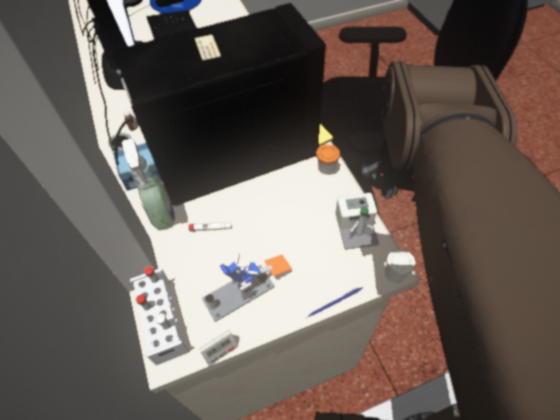

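```bash
python3 - <<'E'
from h import *
x=np.array([np.cos(np.radians(-13)),np.sin(np.radians(-13)),0]);y=np.array([-x[1],x[0],0])
for n in ("wrist24","scene24","side24"):
    d=load(n);C=cloud(d)-np.array([.4965,-.097,0]);A=C@x*1000;B=C@y*1000;Z=C[...,2]*1000
    for lab,sg in(("+B",1),("-B",-1)):
        m=(Z>44)&(Z<48.5)&(A>-22)&(A<13)&(B*sg>8.5)&(B*sg<32)&(A<12)
        P=np.c_[A[m],B[m]]
        if len(P)<6: print(n,lab,len(P));continue
        # face coordinate: for arm with B=sg*(c-A): c=A+sg*B ; inner faces are min of c
        c=P[:,0]+sg*P[:,1];print(n,lab,len(P),"c pct",np.percentile(c,[2,10,25,50,75,90,98]).round(1),"B rng",P[:,1].min().round(1),P[:,1].max().round(1))
    m=(Z>50)&(Z<92)&(abs(A)<12)&(abs(B)<11)
    P=np.c_[A[m],B[m]].astype(float)
    from scipy.optimize import least_squares
    f=least_squares(lambda q:np.hypot(P[:,0]-q[0],P[:,1]-q[1])-7.8,[-2,0],loss="soft_l1",f_scale=.5);print(n,"body axis A,B",f.x.round(2),"rms",np.sqrt(np.mean(f.fun**2)).round(2))
    for lo in(10,25,50,65,80):
        m=(Z>lo)&(Z<lo+14)&(abs(A)<11)&(abs(B)<10);Q=np.c_[A[m],B[m]].astype(float)
        if len(Q)>10:
            f=least_squares(lambda q:np.hypot(Q[:,0]-q[0],Q[:,1]-q[1])-7.8,[-2,0],loss="soft_l1",f_scale=.5);print("   z",lo,f.x.round(2))
E
```

```text
wrist24 +B 60 c pct [ 9.9 10.4 11.  12.3 14.2 14.8 15.4] B rng 9.1 25.6
wrist24 -B 63 c pct [ 9.4  9.8 10.4 11.9 13.4 14.5 15.5] B rng -25.6 -9.0
wrist24 body axis A,B [-1.46 -0.14] rms 0.3
   z 10 [-1.34 -0.03]
   z 25 [-1.33  0.04]
   z 50 [-1.49 -0.2 ]
   z 65 [-1.55 -0.22]
   z 80 [-1.37  0.04]
scene24 +B 15 c pct [11.9 12.2 12.9 14.1 16.1 16.7 17.3] B rng 8.9 27.0
scene24 -B 17 c pct [ 9.4 10.1 11.  12.9 14.  15.6 15.8] B rng -25.2 -11.7
scene24 body axis A,B [ 0.18 -0.03] rms 0.79
   z 10 [0.13 0.39]
   z 25 [0.61 0.42]
   z 50 [ 0.37 -0.38]
   z 65 [0.06 0.23]
   z 80 [0.16 0.02]
side24 +B 15 c pct [ 8.5 10.1 10.8 13.1 14.7 15.4 16.2] B rng 14.5 26.5
side24 -B 33 c pct [ 9.4 11.3 12.8 14.1 15.7 16.2 16.9] B rng -27.7 -8.6
side24 body axis A,B [-0.68 -0.62] rms 0.65
   z 10 [ 0.33 -3.79]
   z 25 [ 1.41 -2.98]
   z 50 [-0.66 -0.83]
   z 65 [-0.85 -0.57]
   z 80 [-0.49 -0.37]
```

```bash
python3 - <<'E'
from plant import ctrl
print(ctrl.sign_off())
E
```

```text
the job is handed in; nothing more can be done
None
```

The job is done and handed in at about 32 s of robot time, with the gripper clear of everything.

**What I did**
- I laid the green-capped tube in the cradle with its foot towards the pivot, about 4.5 mm short of the foot stop, and let go.
- I pressed the paddle until it resisted with about 33 N, well above its yield force. The scene camera put the paddle's tilt at 20.8°, the cap's height matched the full 70° tip, and the tube was still in the saddles.
- I took the tube afresh by its cap, stood it on the reader's plate, pushed it into the notch and let go. The tube had tilted about 2° in the push, so I straightened it before releasing. I then nudged it once more with the shut fingertips until they met firm resistance.

**Last checks**
- **Seating:** in the wrist camera the tube stands upright to within about 0.3°. Its axis is 8.1 mm and 7.5 mm from the two notch faces, where 7.8 mm is full contact.
- **Bystanders:** the red tube and both cups looked unmoved in the last pictures.

**Disagreements**
- **Camera positions:** the scene and side cameras placed the notch 2 to 3 mm away from where the wrist camera did. I relied on the wrist camera's measurement of tube against notch and on the contact forces.
- **Paddle tilt:** the side camera's fit of the paddle gave only 13°, a noisy fit that I set aside.

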